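# Reload the sample concentrator

### The job

The last run has left the sample concentrator with its gas on and its needle head over the empty heating block. Shut the gas, lift the head's sprung plunger and swing the head out until the plunger drops home in the parked hole, then stand every glass vial on the bench upright and fully down in a well of the block, any vial in any well. Swing the head back over the block until the plunger locks it there, turn the gas fully on and have the thermostat dial set to 60 degrees; keep the gas shut while the head is away from the block, and leave everything else on the bench where it is.

Things in the scene. Friction and masses are not known exactly. Their poses are not given: they have to be found in the camera images.
- concentrator: white heater base 240 x 340 mm, fixed, deck 55 mm above the bench, with an aluminium block (56 x 174 mm, top at 95 mm) of 4 wells in a row, post with swing head, gas valve, black dial. Origin on the bench under the base (140 mm of base ahead of it, 100 mm behind); x away from the robot, y left along the row, z up. Wells 50 mm behind the origin, dial and valve 80 mm ahead; pipes under 75 mm
- head (a joint): swing head, rad, counterclockwise from above about head_pivot: 0 = in use, its aluminium bar (18 mm wide, 165 to 185 mm above the bench, 230 mm long from the pivot) over the wells, needle tips 8 mm above seated vials; 1.571 = parked, bar along concentrator +x, clear of the wells. Stops -0.03, 1.60. The pin locks it at 0 and 1.571 (play 0.03); else it turns with light friction and stays
- plunger (a joint): sprung index plunger in the head's short tail, metres lifted: 0 = home, its 8 mm pin 9 mm deep in a hole of the index plate; clear of the hole from 0.010; stop at 0.014. The spring pulls it down with 4 N at 0, 9 N at 0.014. Let go between the holes it rests on the plate at about 0.009, and drops when turned over a hole
- head_pivot (a point): point on the fixed vertical axis of the swing head, 175 mm above the bench; the hub round it (42 mm across) reaches 203 mm above the bench
- plunger_grip (a point): middle of the plunger's round black knob (26 mm diameter, 26 mm tall, centre 227 mm above the bench when home, 29 mm free under it), to grip from above; moves with it on a 60 mm radius about head_pivot: on the concentrator's +y side of the pivot in use, on its -x side when parked
- gas_valve (a joint): quarter-turn lever of the gas valve, radians about the vertical axis valve_axis: 0 = shut (stop), lever across the pipe, pointing towards the robot (concentrator -x); grows counterclockwise from above; 1.571 = fully open (stop), lever along the pipe, pointing to concentrator -y. It stays where it is left (friction 0.12 N m)
- valve_axis (a point): point on the valve's fixed vertical axis, at the height of the lever, 104 mm above the bench, 49 mm above the deck
- valve_grip (a point): middle of the lever's black sleeve (50 mm long, 13 mm wide, 13 mm tall), 52 mm from valve_axis; grip it across its width with the TCP about here; moves with the lever
- dial (a joint): thermostat dial, rad clockwise from above from the 0 tick: 4.712 (270 deg) spans 0 to 100 degrees Celsius, so 0.04712 per degree, 60 degrees = 2.827. Ticks on the deck every 10 degrees, those of 0, 50, 100 longer; the 0 tick lies 135 deg counterclockwise from concentrator +x (front left), the 50 tick on +x. Stays where left (friction 0.04 N m)
- dial_grip (a point): point on the dial's vertical axis, 88 mm above the bench, near the top of its black finger bar (46 mm long, 13 mm wide, 24 mm tall, top at 90 mm, on a 48 mm disc 12 mm high); grip the bar across its width with the TCP here. Its x axis points along the bar to the end with the white pointer line; turns with the dial
- well1 (a point): centre of the floor of well 1 of 4 (1 nearest the post; 42 mm apart along concentrator y): round, 37 mm wide, 25 mm deep, floor 70 mm and mouth 95 mm above the bench
- well2 (a point): centre of the floor of well 2 of 4 (1 nearest the post; 42 mm apart along concentrator y): round, 37 mm wide, 25 mm deep, floor 70 mm and mouth 95 mm above the bench
- well3 (a point): centre of the floor of well 3 of 4 (1 nearest the post; 42 mm apart along concentrator y): round, 37 mm wide, 25 mm deep, floor 70 mm and mouth 95 mm above the bench
- well4 (a point): centre of the floor of well 4 of 4 (1 nearest the post; 42 mm apart along concentrator y): round, 37 mm wide, 25 mm deep, floor 70 mm and mouth 95 mm above the bench
- vial1: open straight-sided glass vial standing on the bench, 34 mm diameter, 60 mm tall, about 60 g with a thick heavy base; may be absent. Origin at the centre of its underside, z up. Seated in a well it stands 35 mm out of the block
- vial2: open straight-sided glass vial standing on the bench, 34 mm diameter, 60 mm tall, about 60 g with a thick heavy base; may be absent. Origin at the centre of its underside, z up. Seated in a well it stands 35 mm out of the block
- vial3: open straight-sided glass vial standing on the bench, 34 mm diameter, 60 mm tall, about 60 g with a thick heavy base; may be absent. Origin at the centre of its underside, z up. Seated in a well it stands 35 mm out of the block
- vial4: open straight-sided glass vial standing on the bench, 34 mm diameter, 60 mm tall, about 60 g with a thick heavy base; may be absent. Origin at the centre of its underside, z up. Seated in a well it stands 35 mm out of the block
- wash_bottle: bystander: amber wash bottle, 68 mm wide, 180 mm tall with a bent white spout; origin under its centre
- reagent_bottle: bystander: capped glass bottle, 68 mm wide, 130 mm tall; origin under its centre
- tube_rack: bystander: rack 66 x 190 mm with five capped tubes, 90 mm tall; origin under its centre, long side along y
- tip_box: bystander: box of pipette tips, 87 x 127 mm, 65 mm tall; origin under its centre, long side along y
- microtube_rack: bystander: low rack of microtubes, 75 x 200 mm, 32 mm tall; origin under its centre, long side along y
- marker: bystander: marker pen lying among the vials, 125 mm long along its x, 12 mm thick; origin under its middle
Mind the look-alikes: they are no part of the job. Leave any red look-alike of the vial3 alone.

How it is judged:
By the outcome, as a careful person would: the job done as asked, in the order asked, and still so for the second after the job is handed in, with the robot touching nothing.
Of vial1, vial2, vial3, vial4 only 2 to 4 are there at a start; the rules pass over those that are not, and their reading is None.
At some moment in a run one of vial1, vial2, vial3, vial4 may be knocked a few centimetres aside while the robot is not near it.
It also fails if it takes over 210 s, if anything falls off the work surface, if the arm or the gripper's body presses on something with over 40 N, if the wrist force passes 120 N, or if a joint passes its speed limit or range.

### The arm

A 6-joint arm with a two-finger parallel gripper is mounted at the origin on the work surface. World frame = base frame: x ahead of the robot, y to its left, z up, the work surface at z = 0. Lengths are in m, angles in rad, forces in N, time in s.
With the tool pointing down it reaches from about 0.425 to 0.95 m from the base axis. Payload 3.5 kg.
Tool frame: the origin (TCP) lies between the finger pads, 19 mm behind the fingertips; this is the grasp point; z points along the fingers, y is the line along which they close (so a half turn about z gives the same grasp; the last joint's range is limited). The gripper opens to 85 mm and grips with 20 to 120 N. Pads are 22 mm wide; open, the fingers measure 114 mm over their backs; the gripper's body (76 mm by 85 mm) begins 54 mm behind the grasp point. The pads swing forward as they close: fully open they stand 13 mm farther back than shut.
Start: joints at [-1.414, 0.286, 1.577, -0, 1.279, -0.15], TCP at [0.204, -0.643, 0.25] pointing down, gripper open.
Joint ranges: [-2.77, 2.77], [-0.9, 2.22], [0.21, 2.48], [-1.53, 4.67], [0.24, 2.81], [-2.84, 2.84]. Speed limits (rad/s): [2.79, 2.79, 3.14, 3.14, 3.14, 3.14].

### API

Orientations are given as a unit quaternion [x, y, z, w].
In Python, from plant import ctrl, imaging gives the robot as it stands. The module is installed in compiled form; this text tells all that it offers.
- The arm moves only by the shell command python3 -m handwheel 'ROWS' [OPENING] [FORCE]. ROWS is JSON, one flat list of numbers, 6 for each row, row after row: the shift along the world's x, y, z in units of 150 mm (1.0 is 150 mm), then the turn, a rotation vector about the world's x, y, z in units of 90 degrees (1.0 is 90 degrees). In form: [tx, ty, tz, rx, ry, rz, tx, ty, tz, rx, ry, rz, ...]. A call has 1 to 5 rows; each row shifts and turns the commanded pose from where the row before left it; what a row does not reach is not made up. A row lasts 1/12 s, in which the tool goes at most 41.7 mm and 7.16 degrees, less where a joint would pass 70% of its speed; a pose out of reach is approached as far as the arm can. A call with a number of a shift or a turn outside -1 to 1 is refused whole. A call with a gripper value outside its range is refused whole. OPENING is the opening, from 0 (shut) to 1 (fully open), set as the call begins (- or left out, the last holds). The fingers move at their own pace and stop on an object; FORCE is the grip in N (left out, the last holds). Time passes only in rows, so rows that do not move let the fingers close. It gives the time, the measured TCP pose, the force, the opening and the grip force at its end, in the units of the state.
- ctrl.get_state(): the state, without advancing time (a new reading comes with each control period).
- imaging.read_camera(name): name is "side" or "top" or "wrist"; returns (picture, depth): 420x560x3 uint8, blue, green, red; 420x560 float32, m along the optical axis (not along the pixel's ray), 0 where there is no reading.
- imaging.get_calibration(name): a dict with "fovy" (degrees; the focal length in pixels is half the picture's height over the tangent of half this angle, whatever the lens; pixels are square), "cx", "cy" (the principal point, pixels), "distortion" ([k1, k2, p1, p2, k3] as OpenCV has them; the pictures are not rectified), "R" (3x3) and "t" (3): a world point X has camera coordinates R X + t. Camera axes: x right, y down, z forward; pixel columns grow to the right and rows downward; lengths in m; the calibration is good to about 2 mm. A picture is of the moment at which its call begins: read the wrist's pose just before it. get_calibration takes no time and is no camera call; for the wrist camera it gives the pose at the moment of the call.
- ctrl.sign_off(): hands the job in; it is judged then, once.
The state is a dict: "time": time; "qpos": joint angles; "dq": joint speeds; "joint_efforts": joint torques, N m; "eef_pos": TCP position; "tcp_rot": TCP orientation; "contact_force": force on the tool from outside, world axes, zero at the start; "wrist_torque": the same for the moment, N m; "opening": opening from 0.0 (shut) to 1.0 (fully open); "finger_force": force on a finger pad.
Only numpy, scipy, OpenCV 4.12 (cv2) and the standard library are available. Lean on these libraries where they do the work, as an engineer would, in place of code of your own. Each camera call takes 0.05 s, during which the arm holds its last target. There are 200 camera calls.

## Working session

There is one attempt and no reset: what is moved stays moved. The work goes in short steps, Python scripts to look and compute and a shell command to move; the robot and the scene stay as the last step left them, time stands still between calls to the robot, and variables do not carry over. Pictures are saved under pics/ and viewed, at most 17 in all, crops included, and the job is handed in when it is done.

```bash
mkdir -p pics; cat > h.py <<'E'
import numpy as np,cv2
from plant import ctrl,imaging
def grab(n):
    c=imaging.get_calibration(n);p,d=imaging.read_camera(n);return p,d,c
def K(c):
    f=210/np.tan(np.radians(c['fovy'])/2);return np.array([[f,0,c['cx']],[0,f,c['cy']],[0,0,1.]])
def world(u,v,z,c):
    "pixel, depth along the axis -> world"
    q=cv2.undistortPoints(np.array([[[u,v]]],float),K(c),np.array(c['distortion'],float))[0,0]
    return np.array(c['R']).T@(np.array([q[0]*z,q[1]*z,z])-np.array(c['t']))
def onplane(u,v,h,c):
    a=world(u,v,.1,c);b=world(u,v,1,c);return a+(b-a)*(h-a[2])/(b[2]-a[2])
def cloud(d,c):
    v,u=np.mgrid[0:420,0:560];q=cv2.undistortPoints(np.stack([u,v],-1).reshape(-1,1,2).astype(float),K(c),np.array(c['distortion'],float))[:,0]
    z=d.reshape(-1,1);X=(np.hstack([q*z,z])-np.array(c['t']))@np.array(c['R']);X[z[:,0]==0]=np.nan
    return X.reshape(420,560,3)
def pix(X,c):
    return cv2.projectPoints(np.array([X],float),cv2.Rodrigues(np.array(c['R'],float))[0],np.array(c['t'],float),K(c),np.array(c['distortion'],float))[0][0,0]
E
python3 - <<'E'
from h import *
s=ctrl.get_state();print(s)
for n in('top','side'):
    p,d,c=grab(n);cv2.imwrite(f'pics/{n}0.png',p);np.savez(f'{n}0.npz',p=p,d=d,**{k:np.array(v) for k,v in c.items()})
    print(n,c['fovy'],-np.array(c['R']).T@c['t'])
E
```

```text
{'time': 0.0, 'qpos': array([-1.41399076e+00,  2.87214848e-01,  1.57821243e+00, -1.51334247e-05,
        1.27858124e+00, -1.50015030e-01]), 'dq': array([ 3.61325635e-04, -5.42753798e-05,  1.13949017e-03,  1.04533275e-03,
       -2.72935377e-04,  1.89479090e-03]), 'joint_efforts': array([-5.26376534e-04, -4.05981445e+01, -2.92628932e+01, -1.54455133e-04,
        5.78587060e-03,  1.09188511e-05]), 'eef_pos': array([ 0.20378653, -0.64284852,  0.24859514]), 'tcp_rot': array([ 9.88254645e-01,  1.52811315e-01, -1.13445138e-05, -1.20790067e-03]), 'contact_force': array([ 0.31162196, -0.37268523, -0.53853425]), 'wrist_torque': array([ 0.01849009, -0.02534423, -0.03797888]), 'finger_force': 0.0, 'opening': 0.9984513853014656}
top 45.220945212278146 [ 0.25658091 -0.06280437  1.57977969]
side 46.8171329790468 [ 0.27215621 -1.03366992  0.92711698]
```

View pics/top0.png

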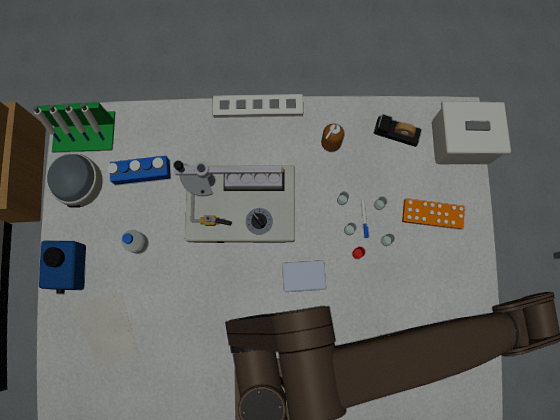

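View pics/side0.png

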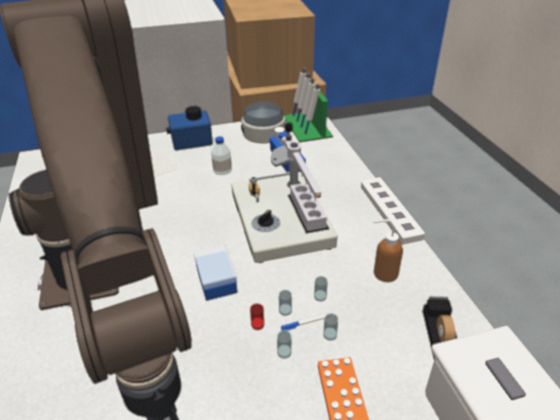

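The top view shows the concentrator deck at about cols 185–295, rows 165–241. The post and knob are near (180–200,168), the block is at (253,181), the valve at (212,220) and the dial at (259,219). There are four clear vials at (343,198), (380,203), (350,229) and (387,240). The red look-alike is at (358,253) and the marker runs through (365,218).

```bash
python3 - <<'E'
from h import *
f=dict(np.load('top0.npz'));X=cloud(f['d'],f);Z=X[...,2]
m=np.zeros((420,560),np.uint8);m[160:246,180:300]=1
dk=X[(m>0)&(abs(Z-.055)<.004)][:,:2]
print('deck',cv2.minAreaRect((dk*1000).astype(np.float32)),len(dk))
bk=X[(m>0)&(abs(Z-.095)<.004)][:,:2];print('z95',cv2.minAreaRect((bk*1000).astype(np.float32)),len(bk))
for nm,lo,hi in(('bar',.175,.19),('hub',.195,.209),('knob',.232,.25)):
    b=X[120:246,160:300][(Z[120:246,160:300]>lo)&(Z[120:246,160:300]<hi)]
    print(nm,len(b),b.mean(0) if len(b) else '',cv2.minAreaRect((b[:,:2]*1000).astype(np.float32)) if len(b) else '')
for u,v in[(343,198),(380,203),(350,229),(387,240),(358,253)]:
    w=Z[v-8:v+9,u-8:u+9];print((u,v),np.round(onplane(u,v,.06,f),3),np.round(np.nanmax(w),3),np.round(X[v-8:v+9,u-8:u+9][w>.05].mean(0),3))
for n,u,v,h in[('dial',259,219,.09),('valve',208,220,.104),('lever',224,222,.104)]:print(n,onplane(u,v,h,f))
p=cv2.resize(f['p'][140:265,165:410],None,fx=3.2,fy=3.2,interpolation=cv2.INTER_CUBIC);cv2.imwrite('pics/top0c.png',p)
E
```

```text
deck ((574.678955078125, 75.5335464477539), (336.91485595703125, 240.75816345214844), 88.93181610107422) 4129
z95 ((575.5878295898438, 57.748512268066406), (223.2666015625, 158.64041137695312), 89.78483581542969) 286
bar 629 [0.64405053 0.0832641  0.18391113] ((641.0084228515625, 96.7403564453125), (314.4984436035156, 33.24726486206055), 88.20988464355469)
hub 142 [0.64630008 0.17573915 0.19969742] ((638.7986450195312, 192.67665100097656), (38.6302490234375, 84.26659393310547), 20.148605346679688)
knob 65 [0.64498617 0.2336174  0.23909291] ((646.14453125, 234.70233154296875), (26.03689956665039, 22.001359939575195), 43.021644592285156)
(343, 198) [ 0.582 -0.244  0.06 ] 0.067 [ 0.589 -0.247  0.058]
(380, 203) [ 0.564 -0.359  0.06 ] 0.064 [ 0.571 -0.365  0.058]
(350, 229) [ 0.484 -0.262  0.06 ] 0.063 [ 0.49  -0.266  0.059]
(387, 240) [ 0.448 -0.375  0.06 ] 0.07 [ 0.454 -0.381  0.059]
(358, 253) [ 0.41  -0.284  0.06 ] 0.067 [ 0.416 -0.291  0.059]
dial [0.51466614 0.01375865 0.09      ]
valve [0.51137321 0.16546836 0.104     ]
lever [0.50468198 0.11738921 0.104     ]
```

View pics/top0c.png

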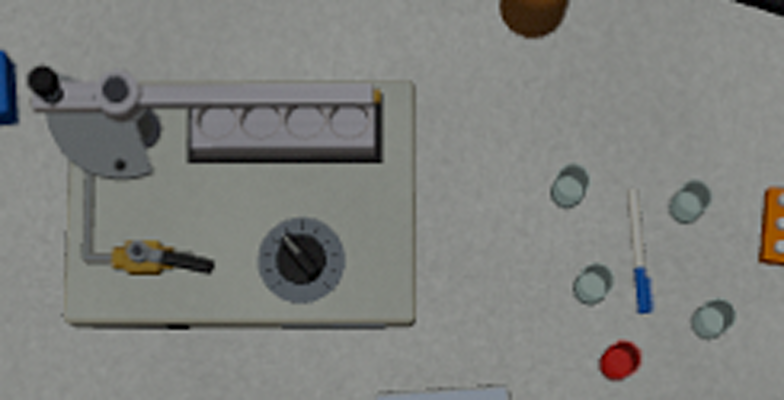

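```bash
python3 -m handwheel '[0.1,0.24,0.06,0,0,-0.01,0.1,0.24,0.06,0,0,-0.01,0.1,0.24,0.06,0,0,-0.01,0.1,0.24,0.06,0,0,-0.01,0.1,0.24,0.06,0,0,-0.01]' 0 40
python3 -m handwheel '[0.1,0.24,0.06,0,0,-0.01,0.1,0.24,0.06,0,0,-0.01,0.1,0.24,0.06,0,0,-0.01,0.1,0.24,0.06,0,0,-0.01,0.1,0.24,0.06,0,0,-0.01]'
python3 -m handwheel '[0.1,0.24,0.06,0,0,-0.01,0.1,0.24,0.06,0,0,-0.01,0.1,0.24,0.06,0,0,-0.01,0.1,0.24,0.06,0,0,-0.01,0.1,0.24,0.06,0,0,-0.01]'
python3 -m handwheel '[0.1,0.24,0.06,0,0,-0.01,0.1,0.24,0.06,0,0,-0.01,0.1,0.24,0.06,0,0,-0.01,0.1,0.24,0.06,0,0,-0.01,0.1,0.24,0.06,0,0,-0.01]'
python3 -m handwheel '[0,0,0,0,0,0,0,0,0,0,0,0]'
python3 - <<'E'
from h import *
s=ctrl.get_state();print(s['qpos'])
p,d,c=grab('wrist');cv2.imwrite('pics/w1.png',p);np.savez('w1.npz',p=p,d=d,**{k:np.array(v) for k,v in c.items()})
print(-np.array(c['R']).T@c['t'])
E
```

```text
time: 0.52
eef_pos: [0.2791, -0.4615, 0.2945]
tcp_rot: [0.994, 0.113, -0.0, -0.001]
contact_force: [-0.1, -0.2, -0.1]
opening: 0.299
finger_force: 0.0
time: 0.93
eef_pos: [0.3539, -0.2814, 0.34]
tcp_rot: [0.997, 0.074, -0.0, -0.0]
contact_force: [1.0, -0.3, -0.2]
opening: 0.001
finger_force: 0.0
time: 1.35
eef_pos: [0.4289, -0.1014, 0.3852]
tcp_rot: [0.999, 0.035, 0.0, 0.0]
contact_force: [0.9, -0.4, -0.1]
opening: -0.0
finger_force: 0.0
time: 1.77
eef_pos: [0.504, 0.0787, 0.4301]
tcp_rot: [1.0, -0.004, -0.0, 0.0]
contact_force: [0.8, -0.7, -0.2]
opening: -0.0
finger_force: 0.0
time: 1.93
eef_pos: [0.504, 0.0783, 0.4297]
tcp_rot: [1.0, -0.002, -0.0, 0.0]
contact_force: [0.2, -0.8, -0.2]
opening: -0.001
finger_force: 0.0
[-4.49002011e-02 -1.64229560e-01  1.72872159e+00 -3.66912622e-04
  1.57784226e+00  1.52915925e+00]
[0.5890526  0.07841875 0.55441752]
```

View pics/w1.png

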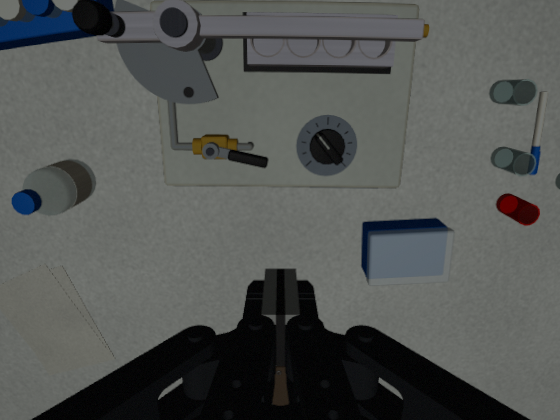

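The wrist view shows the valve axis at (211,151) with its lever pointing to (265,162). The dial is at (326,147), the hub at (180,24), the knob at (93,17), and the parked hole in the plate at (188,91).

```bash
python3 - <<'E'
from h import *
f=dict(np.load('w1.npz'));X=cloud(f['d'],f);Z=X[...,2]
def rect(nm,lo,hi,r):
    v0,v1,u0,u1=r;S=X[v0:v1,u0:u1].reshape(-1,3);b=S[(S[:,2]>lo)&(S[:,2]<hi)]
    q=cv2.minAreaRect((b[:,:2]*1000).astype(np.float32));print(nm,len(b),np.round(b.mean(0),4),np.round(q[0],1),np.round(q[1],1),round(q[2],1));return b
rect('deck',.05,.06,(0,200,140,440));rect('sleeve',.103,.116,(145,180,227,280))
rect('dialbar',.085,.094,(110,180,290,365));rect('disc',.062,.071,(105,185,285,370))
rect('barin',.18,.19,(0,60,205,440));rect('hub',.198,.209,(0,60,150,210));rect('block',.09,.1,(25,90,230,400))
rect('valvetop',.105,.13,(140,165,200,222));rect('knob',.235,.25,(0,45,60,130))
rect('base',.048,.062,(0,200,140,440))
for n,u,v,h in[('valveaxis',211,151,.115),('levertip',267,162,.104),('hub',180,24,.203),('dial',326,147,.09),('hole',188,91,.17)]:print(n,np.round(onplane(u,v,h,f),4),np.round(X[v,u],4))
p=cv2.resize(f['p'][95:200,180:380],None,fx=4,fy=4,interpolation=cv2.INTER_CUBIC);cv2.imwrite('pics/w1c.png',p)
E
```

```text
deck 28754 [0.5595 0.0593 0.0559] [576.1  75. ] [340.6 240.6] 89.2
sleeve 459 [0.5079 0.1198 0.1104] [507.2 120.6] [52.6 13.5] 77.2
dialbar 340 [0.5154 0.0163 0.0899] [515.3  16.5] [46.7 13. ] 39.3
disc 642 [0.5165 0.0165 0.0672] [516.5  16.7] [44.9 46.1] 40.5
barin 4720 [0.6453 0.046  0.1855] [645.7  43.4] [211.8  18.7] 89.1
hub 870 [0.6477 0.1729 0.2022] [647.7 173.6] [37.7 38. ] 15.3
block 2141 [0.6268 0.0316 0.0955] [631.5  30.4] [174.4  28.1] 89.1
valvetop 227 [0.5179 0.1647 0.1115] [517.5 165.4] [19.8 20. ] 8.6
knob 864 [0.648  0.2316 0.2402] [647.9 232.7] [24.5 24.1] 88.8
base 29006 [0.56   0.0596 0.0559] [575.7  74.8] [340.7 242.7] 89.1
valveaxis [0.5184 0.1632 0.115 ] [0.5183 0.1633 0.1141]
levertip [0.5023 0.0955 0.104 ] [0.5035 0.0953 0.1101]
hub [0.6459 0.167  0.203 ] [0.6459 0.167  0.203 ]
dial [0.5187 0.0201 0.09  ] [0.519  0.0203 0.0917]
hole [0.5886 0.1723 0.17  ] [0.5886 0.1747 0.1602]
```

View pics/w1c.png

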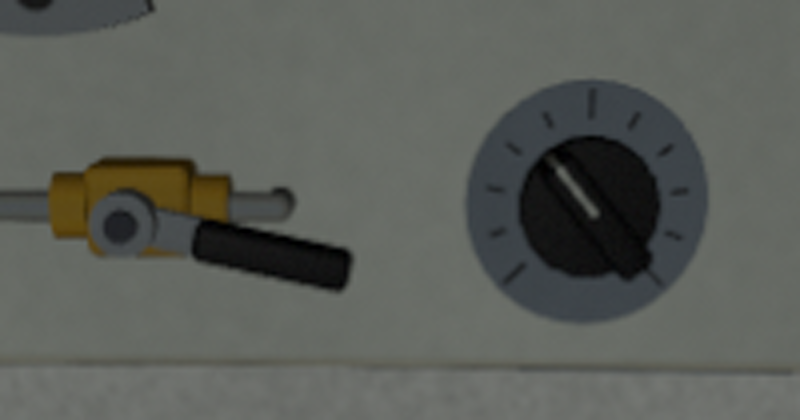

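```bash
python3 -m handwheel '[0.055,0.035,-0.24,0,0,0,0.055,0.035,-0.24,0,0,0,0.055,0.035,-0.24,0,0,0,0.055,0.035,-0.24,0,0,0,0.055,0.035,-0.24,0,0,0]'
python3 -m handwheel '[0,0,-0.25,0,0,0,0,0,-0.25,0,0,0,0,0,-0.25,0,0,0,0,0,-0.16,0,0,0,0,0,0,0,0,0]'
python3 -m handwheel '[-0.1,0.01,0,0,0,0,-0.1,0,0,0,0,0,-0.05,0.01,0,0,0,0,-0.07,0.02,0,0,0,0,-0.07,0.03,0,0,0,0]'
python3 -m handwheel '[-0.06,0.05,0,0,0,0,-0.06,0.05,0,0,0,0,-0.05,0.06,0,0,0,0,-0.03,0.06,0,0,0,0,0,0,0,0,0,0]'
```

```text
time: 2.4
eef_pos: [0.5446, 0.1011, 0.2479]
tcp_rot: [1.0, -0.005, -0.0, 0.0]
contact_force: [1.1, -0.4, -0.4]
opening: 0.001
finger_force: 0.0
time: 2.82
eef_pos: [0.5397, 0.1009, 0.1064]
tcp_rot: [1.0, -0.005, -0.007, 0.0]
contact_force: [-0.6, 0.5, -2.1]
opening: 0.002
finger_force: 0.0
time: 3.23
eef_pos: [0.4888, 0.1125, 0.1159]
tcp_rot: [1.0, -0.005, 0.004, 0.0]
contact_force: [5.0, -0.3, 0.3]
opening: 0.003
finger_force: 2.1
time: 3.65
eef_pos: [0.457, 0.1459, 0.1149]
tcp_rot: [1.0, -0.002, 0.001, 0.002]
contact_force: [1.2, -6.7, 3.2]
opening: 0.001
finger_force: 3.4
```

```bash
python3 -m handwheel '[-0.01,0.02,0,0,0,0,0,0.02,0,0,0,0,0,0,0,0,0,0]'
python3 -m handwheel '[0,0.02,0,0,0,0,0,0.02,0,0,0,0,0,0,0,0,0,0]'
```

```text
time: 3.9
eef_pos: [0.457, 0.1468, 0.1151]
tcp_rot: [1.0, -0.001, 0.002, 0.008]
contact_force: [3.8, -26.1, 4.7]
opening: 0.001
finger_force: 12.9
time: 4.15
eef_pos: [0.4571, 0.1477, 0.1151]
tcp_rot: [1.0, 0.001, 0.001, 0.015]
contact_force: [3.3, -45.5, 7.0]
opening: 0.003
finger_force: 22.7
```

```bash
python3 -m handwheel '[0,-0.14,0,0,0,0,0,0,0.2,0,0,0,0,0,0.25,0,0,0,0,0,0.25,0,0,0,0,0,0.25,0,0,0]'
python3 -m handwheel '[0.17,0.12,0.06,0,0,0,0.22,0.12,0.06,0,0,0,0.22,0.12,0.06,0,0,0,0.22,0.12,0.06,0,0,0,0.22,0.12,0.06,0,0,0]' 0.6
python3 -m handwheel '[0.22,0.12,0,0,0,0,0,0,0,0,0,0,0,0,0,0,0,0]'
python3 - <<'E'
from h import *
p,d,c=grab('wrist');X=cloud(d,c);Z=X[...,2];cv2.imwrite('pics/w2.png',p)
for nm,lo,hi in(('knob',.236,.246),('sleeve',.106,.116)):
    b=X[(Z>lo)&(Z<hi)];
    if nm=='knob': b=b[(abs(b[:,0]-.648)<.04)&(abs(b[:,1]-.233)<.04)]
    else: b=b[(abs(b[:,0]-.48)<.06)&(abs(b[:,1]-.16)<.06)]
    print(nm,len(b), cv2.minAreaRect((b[:,:2]*1000).astype(np.float32)) if len(b) else '')
E
```

```text
time: 4.57
eef_pos: [0.4534, 0.1378, 0.2569]
tcp_rot: [1.0, -0.004, -0.002, -0.001]
contact_force: [0.9, -0.7, -0.5]
opening: -0.001
finger_force: 0.0
time: 4.98
eef_pos: [0.6126, 0.2292, 0.3009]
tcp_rot: [1.0, -0.003, -0.002, -0.0]
contact_force: [0.6, -0.0, -0.0]
opening: 0.599
finger_force: 0.0
time: 5.23
eef_pos: [0.6452, 0.2467, 0.2979]
tcp_rot: [1.0, -0.003, -0.003, 0.0]
contact_force: [-0.7, 0.4, -1.0]
opening: 0.605
finger_force: 0.0
knob 1491 ((649.8036499023438, 233.53213500976562), (24.031923294067383, 25.12168312072754), 5.76276969909668)
sleeve 0
```

View pics/w2.png

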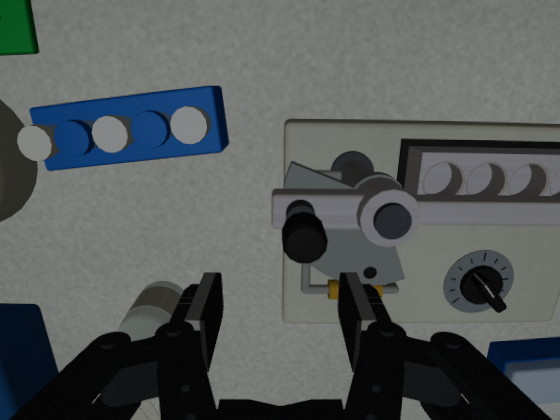

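The lever is hidden below the frame here. The knob is at (305,236) and the hub at (388,218), so the knob lies at about (0.649, 0.2335).

```bash
python3 -m handwheel '[0.013,-0.045,0,0,0,0,0.013,-0.045,-0.1,0,0,0,0,0,-0.18,0,0,0,0,0,-0.15,0,0,0,0,0,0,0,0,0]'
python3 -m handwheel '[0,0,0,0,0,0,0,0,0,0,0,0,0,0,0,0,0,0,0,0,0,0,0,0]' 0.1 60
python3 -m handwheel '[0,0,0.04,0,0,0,0,0,0.04,0,0,0,0,0,0,0,0,0]'
```

```text
time: 5.7
eef_pos: [0.6457, 0.2302, 0.2313]
tcp_rot: [1.0, -0.004, -0.005, 0.001]
contact_force: [-0.7, -1.0, -2.0]
opening: 0.602
finger_force: 0.0
time: 6.03
eef_pos: [0.6497, 0.2328, 0.2394]
tcp_rot: [1.0, -0.003, 0.001, -0.001]
contact_force: [-2.6, 3.5, 2.6]
opening: 0.271
finger_force: 59.2
time: 6.28
eef_pos: [0.6495, 0.2327, 0.2487]
tcp_rot: [1.0, -0.003, 0.0, -0.001]
contact_force: [0.8, 5.1, -7.7]
opening: 0.276
finger_force: 59.2
```

```bash
python3 -m handwheel '[0,0,-0.04,0,0,0,0,0,-0.04,0,0,0,0,0,0,0,0,0]'
python3 -m handwheel '[0,0,0,0,0,0,0,0,0,0,0,0,0,0,0,0,0,0.07,0,0,0,0,0,0.077,0,0,0,0,0,0.077]' 0.6
python3 -m handwheel '[0,0,0,0,0,0.077,0,0,0,0,0,0.077,0,0,0,0,0,0.077,0,0,0,0,0,0.077,0,0,0,0,0,0.077]'
python3 -m handwheel '[0,0,0,0,0,0.077,0,0,0,0,0,0.077,0,0,0,0,0,0.077,0,0,0,0,0,0.077,0,0,0,0,0,0.077]'
python3 -m handwheel '[0,0,-0.02,0,0,0,0,0,0,0,0,0,0,0,0,0,0,0,0,0,0,0,0,0,0,0,0,0,0,0]' 0.1 50
python3 -m handwheel '[0,0,0.04,0,0,0,0,0,0.04,0,0,0,0,0,0,0,0,0,0,0,0,0,0,0]'
```

```text
time: 6.53
eef_pos: [0.6502, 0.2327, 0.2394]
tcp_rot: [1.0, -0.004, 0.001, -0.001]
contact_force: [-1.6, 4.1, 3.9]
opening: 0.274
finger_force: 60.4
time: 6.95
eef_pos: [0.6499, 0.2306, 0.2367]
tcp_rot: [0.985, 0.174, 0.0, 0.001]
contact_force: [-0.0, 0.3, 0.4]
opening: 0.6
finger_force: 0.0
time: 7.37
eef_pos: [0.6499, 0.2306, 0.2366]
tcp_rot: [0.888, 0.46, -0.0, 0.001]
contact_force: [-0.4, -0.5, -0.2]
opening: 0.6
finger_force: 0.0
time: 7.78
eef_pos: [0.6499, 0.2306, 0.2366]
tcp_rot: [0.711, 0.703, -0.001, 0.001]
contact_force: [-0.4, -0.2, 0.6]
opening: 0.595
finger_force: 0.0
time: 8.2
eef_pos: [0.6489, 0.2311, 0.2333]
tcp_rot: [0.714, 0.701, -0.001, -0.0]
contact_force: [-2.8, -2.7, 1.7]
opening: 0.28
finger_force: 49.6
time: 8.53
eef_pos: [0.6486, 0.2312, 0.2435]
tcp_rot: [0.713, 0.701, -0.002, -0.001]
contact_force: [-3.6, -3.3, -8.9]
opening: 0.28
finger_force: 49.4
```

```bash
python3 -m handwheel '[0,0,0.01,0,0,0,0,0,0,0,0,0]'
python3 -m handwheel '[-0.048,-0.002,0,0,0,0.077,-0.047,-0.008,0,0,0,0.077,0,0,0,0,0,0]'
```

```text
time: 8.7
eef_pos: [0.6486, 0.2312, 0.2454]
tcp_rot: [0.713, 0.701, -0.002, -0.001]
contact_force: [-3.3, -3.8, -8.7]
opening: 0.282
finger_force: 49.4
time: 8.95
eef_pos: [0.634, 0.2299, 0.2459]
tcp_rot: [0.622, 0.783, -0.001, -0.001]
contact_force: [-1.8, -2.8, -9.6]
opening: 0.282
finger_force: 49.8
```

Free of the hole. Continuing the arc.

```bash
python3 -m handwheel '[-0.047,-0.014,0,0,0,0.077,-0.044,-0.019,0,0,0,0.077,-0.042,-0.024,0,0,0,0.077,-0.038,-0.029,0,0,0,0.077,-0.034,-0.033,0,0,0,0.077]'
python3 -m handwheel '[-0.031,-0.038,0,0,0,0.077,-0.026,-0.041,0,0,0,0.077,-0.020,-0.044,0,0,0,0.077,-0.015,-0.046,0,0,0,0.077,0,0,0,0,0,0]'
python3 - <<'E'
from h import *
print(ctrl.get_state()['qpos'])
p,d,c=grab('wrist');X=cloud(d,c);Z=X[...,2];cv2.imwrite('pics/w3.png',p)
b=X[(Z>.18)&(Z<.19)];b=b[(b[:,1]>.0)&(b[:,1]<.3)&(b[:,0]>.66)&(b[:,0]<1)];print('bar',len(b),cv2.minAreaRect((b[:,:2]*1000).astype(np.float32)))
E
```

```text
time: 9.37
eef_pos: [0.6044, 0.2132, 0.2466]
tcp_rot: [0.36, 0.933, 0.001, -0.0]
contact_force: [0.0, -1.0, -9.4]
opening: 0.28
finger_force: 50.0
time: 9.78
eef_pos: [0.5902, 0.1877, 0.2467]
tcp_rot: [0.127, 0.992, 0.001, -0.0]
contact_force: [-1.4, 3.6, -9.3]
opening: 0.28
finger_force: 50.0
[ 0.14345275  0.16806375  1.72302738  0.00211196  1.25049323 -1.17345522]
bar 873 ((690.0013427734375, 162.04559326171875), (16.990455627441406, 31.330692291259766), 74.9423828125)
```

View pics/w3.png

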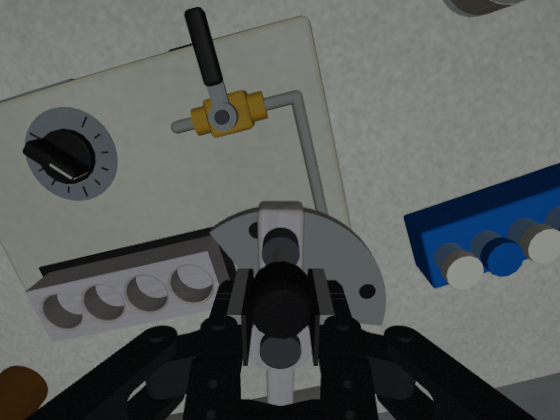

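The view is upside down. The lever at (207,50) is across the pipe, so the gas is shut. The tail and knob at (280,300) still need about 14° to reach the parked hole, with the bar now at −15°.

```bash
python3 -m handwheel '[-0.010,-0.048,0,0,0,0.077,-0.002,-0.024,0,0,0,0.077,0,0,0,0,0,0]'
python3 -m handwheel '[0,0,-0.03,0,0,0,0,0,0,0,0,0]' 0.1 50
python3 -m handwheel '[0,0,0,0,0,0,0,0,0,0,0,0]' 0.36 50
python3 -m handwheel '[0,-0.015,0,0,0,0,0,-0.015,0,0,0,0,0,0,0,0,0,0]'
python3 -m handwheel '[0,-0.01,0,0,0,0,0,-0.01,0,0,0,0,0,0,0,0,0,0]'
python3 -m handwheel '[0,-0.01,0,0,0,0,0,-0.01,0,0,0,0,0,0,0,0,0,0]'
```

```text
time: 10.08
eef_pos: [0.5884, 0.175, 0.2464]
tcp_rot: [0.008, 1.0, -0.002, -0.001]
contact_force: [-2.2, -3.3, -9.1]
opening: 0.281
finger_force: 50.2
time: 10.25
eef_pos: [0.5885, 0.1755, 0.2416]
tcp_rot: [0.01, 1.0, -0.001, -0.001]
contact_force: [-4.1, -3.4, -8.1]
opening: 0.277
finger_force: 50.4
time: 10.42
eef_pos: [0.5914, 0.1771, 0.2461]
tcp_rot: [0.009, 1.0, 0.001, 0.004]
contact_force: [-0.1, -0.5, -0.2]
opening: 0.36
finger_force: 0.0
time: 10.67
eef_pos: [0.5903, 0.1722, 0.245]
tcp_rot: [0.008, 1.0, 0.001, 0.003]
contact_force: [-0.3, 1.4, 1.0]
opening: 0.362
finger_force: 0.7
time: 10.92
eef_pos: [0.5894, 0.1693, 0.2435]
tcp_rot: [0.008, 1.0, 0.001, 0.001]
contact_force: [0.2, 3.1, 2.1]
opening: 0.361
finger_force: 1.7
time: 11.17
eef_pos: [0.5894, 0.1688, 0.2434]
tcp_rot: [0.008, 1.0, 0.004, 0.001]
contact_force: [1.1, 10.2, 2.6]
opening: 0.36
finger_force: 5.3
```

```bash
python3 -m handwheel '[0,0.03,0.1,0,0,0,0,0,0.25,0,0,0,0,0,0.25,0,0,0,0,0,0.25,0,0,0,0,0,0.25,0,0,0]' 0.6
python3 -m handwheel '[0,0,0,0,0,0]'
python3 - <<'E'
from h import *
p,d,c=grab('wrist');X=cloud(d,c);Z=X[...,2];cv2.imwrite('pics/w4.png',p);np.savez('w4.npz',p=p,d=d,**{k:np.array(v) for k,v in c.items()})
b=X[(Z>.18)&(Z<.19)];b=b[(b[:,1]>.0)&(b[:,1]<.3)&(b[:,0]>.67)&(b[:,0]<1)];print('bar',len(b),cv2.minAreaRect((b[:,:2]*1000).astype(np.float32)))
b=X[(Z>.21)&(Z<.26)];b=b[(abs(b[:,0]-.588)<.03)&(abs(b[:,1]-.173)<.03)];print('knob',len(b),np.percentile(b[:,2],[50,90,99]),b[b[:,2]>.235].mean(0))
b=X[(abs(Z-.0955)<.005)];b=b[(b[:,0]>.6)&(b[:,0]<.69)&(abs(b[:,1]-.03)<.12)];print('block',len(b),cv2.minAreaRect((b[:,:2]*1000).astype(np.float32)))
E
```

```text
time: 11.58
eef_pos: [0.5884, 0.1694, 0.4081]
tcp_rot: [0.008, 1.0, -0.001, -0.001]
contact_force: [0.9, 1.0, 0.6]
opening: 0.599
finger_force: 0.0
time: 11.67
eef_pos: [0.5907, 0.1697, 0.4176]
tcp_rot: [0.008, 1.0, -0.0, 0.007]
contact_force: [0.1, 0.2, 1.2]
opening: 0.599
finger_force: 0.0
bar 2153 ((778.1359252929688, 175.83399963378906), (213.48092651367188, 18.05600929260254), 0.8716745972633362)
knob 722 [0.24024969 0.24153191 0.24232156] [0.58634727 0.17283637 0.24017173]
block 3254 ((644.8836669921875, 30.859756469726562), (174.68894958496094, 55.99605178833008), 89.43473052978516)
```

View pics/w4.png

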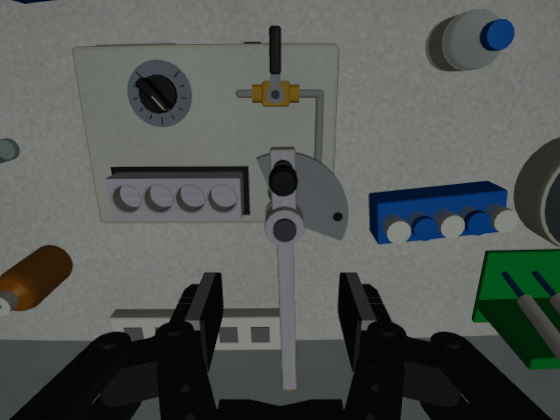

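The head is parked: the bar lies along +x, and the knob at (283,180) reads z = 0.240, which means home. The lever at (275,50) is shut, and the four wells are at (128–224,198). Next I look at the vials.

```bash
python3 -m handwheel '[-0.038,-0.271,0,0,0,-0.0714,-0.038,-0.271,0,0,0,-0.0714,-0.038,-0.271,0,0,0,-0.0714,-0.038,-0.271,0,0,0,-0.0714,-0.038,-0.271,0,0,0,-0.0714]'
python3 -m handwheel '[-0.038,-0.271,0,0,0,-0.0714,-0.038,-0.271,0,0,0,-0.0714,-0.038,-0.271,0,0,0,-0.0714,-0.038,-0.271,0,0,0,-0.0714,-0.038,-0.271,0,0,0,-0.0714]'
python3 -m handwheel '[-0.038,-0.271,0,0,0,-0.0714,-0.038,-0.271,0,0,0,-0.0714,-0.038,-0.271,0,0,0,-0.0714,-0.038,-0.271,0,0,0,-0.0714]'
python3 -m handwheel '[0,0,0,0,0,0,0,0,0,0,0,0]'
cat >> h.py <<'E'
def vials(p,d,c):
    "rim circles: depth blobs 35-70 mm high in the vial area"
    X=cloud(d,c);Z=X[...,2]
    m=((Z>.035)&(Z<.07)&(X[...,0]>.36)&(X[...,0]<.66)&(X[...,1]<-.18)&(X[...,1]>-.45)).astype(np.uint8)
    n,l,st,_=cv2.connectedComponentsWithStats(m)
    for i in range(1,n):
        if st[i,4]<80: continue
        b=X[l==i];top=b[b[:,2]>.052];
        if len(top)<20: continue
        (x,y),r=cv2.minEnclosingCircle((top[:,:2]*1000).astype(np.float32))
        print('blob',st[i,:5],'rim',np.round([x,y,r],1),len(top),np.round(np.percentile(top[:,2],95),3),'bgr',p[l==i].mean(0).astype(int))
E
python3 - <<'E'
from h import *
p,d,c=grab('wrist');cv2.imwrite('pics/w5.png',p);vials(p,d,c)
E
```

```text
time: 12.13
eef_pos: [0.5591, -0.035, 0.4052]
tcp_rot: [0.287, 0.958, -0.001, -0.002]
contact_force: [1.3, -0.2, -0.1]
opening: 0.599
finger_force: 0.0
time: 12.55
eef_pos: [0.5303, -0.2384, 0.4052]
tcp_rot: [0.541, 0.841, -0.001, -0.002]
contact_force: [0.2, 0.8, -0.4]
opening: 0.605
finger_force: 0.0
time: 12.88
eef_pos: [0.5075, -0.4009, 0.4049]
tcp_rot: [0.714, 0.7, -0.001, -0.002]
contact_force: [0.2, 0.4, 0.6]
opening: 0.6
finger_force: 0.0
time: 13.05
eef_pos: [0.5075, -0.4009, 0.404]
tcp_rot: [0.713, 0.701, -0.0, -0.003]
contact_force: [-0.0, 0.7, -0.8]
opening: 0.598
finger_force: 0.0
blob [330  14  32  34 432] rim [ 588.9 -248.2   17.3] 265 0.062 bgr [74 77 67]
blob [251  33  29  32 303] rim [ 491.7 -267.    17.3] 220 0.062 bgr [81 85 75]
blob [190  55  31  30 369] rim [ 415.8 -289.6   17.5] 225 0.062 bgr [14 16 81]
blob [315 117  29  28 293] rim [ 570.7 -366.8   17.4] 193 0.062 bgr [79 82 72]
blob [227 131  28  29 295] rim [ 455.5 -383.7   17.3] 190 0.062 bgr [81 84 74]
```

View pics/w5.png

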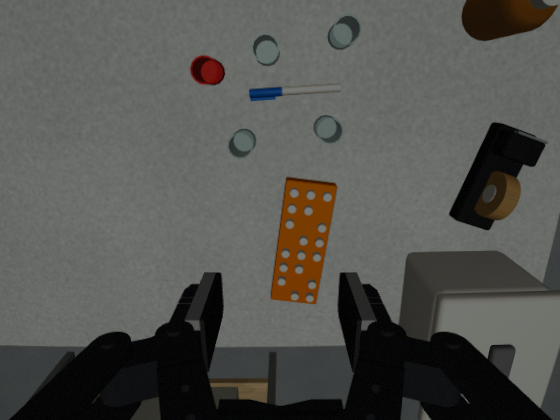

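Candidates: clear glass at (344,33), (266,50), (327,128) and (242,142), and red at (207,70). All have 34 mm rims at z ≈ 0.06. The four clear ones fit "glass vial", and the red one is the look-alike to leave. One crop to confirm.

```bash
python3 -c "
import cv2;p=cv2.imread('pics/w5.png')[5:170,180:380];cv2.imwrite('pics/w5c.png',cv2.resize(cv2.convertScaleAbs(p,alpha=1.6),None,fx=3.5,fy=3.5,interpolation=cv2.INTER_CUBIC))"
```

```text
(no output)
```

View pics/w5c.png

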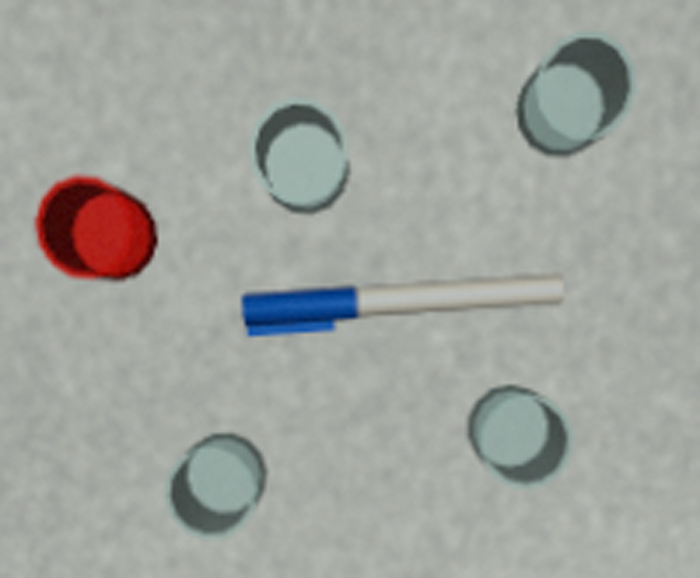

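The crop shows four clear open glass vials, at crop (575,95), (302,158), (518,435) and (218,483). The red one at (97,228) is the look-alike and stays where it is.

```bash
python3 -m handwheel '[0.0527,0.0284,-0.24,0,0,0,0.0527,0.0284,-0.24,0,0,0,0.0527,0.0284,-0.24,0,0,0,0.0527,0.0284,-0.24,0,0,0,0.0527,0.0284,-0.24,0,0,0]'
python3 -m handwheel '[0.0527,0.0284,-0.24,0,0,0,0.0527,0.0284,-0.24,0,0,0,0.0527,0.0284,-0.22,0,0,0,0,0,0,0,0,0,0,0,0,0,0,0]'
python3 - <<'E'
from h import *
print(ctrl.get_state()['eef_pos'])
p,d,c=grab('wrist');cv2.imwrite('pics/w6.png',p);vials(p,d,c)
E
```

```text
time: 13.52
eef_pos: [0.549, -0.375, 0.2258]
tcp_rot: [0.711, 0.703, -0.0, -0.0]
contact_force: [0.3, -0.1, -0.4]
opening: 0.603
finger_force: 0.0
time: 13.93
eef_pos: [0.5714, -0.3617, 0.1198]
tcp_rot: [0.711, 0.703, -0.0, -0.003]
contact_force: [1.0, 0.4, 0.8]
opening: 0.602
finger_force: 0.0
[ 0.5714394  -0.36174989  0.11979744]
blob [ 276    0   74   66 1638] rim [ 588.8 -248.1   17.3] 1024 0.062 bgr [78 81 71]
blob [  76   33   86   75 3535] rim [ 491.2 -266.5   17.7] 1955 0.062 bgr [67 70 61]
blob [   0   90   40   64 1868] rim [ 422.6 -291.4   15.5] 708 0.061 bgr [ 1  2 56]
blob [ 249  214   60   71 2456] rim [ 571.3 -366.3   17.7] 1309 0.061 bgr [69 72 62]
blob [  54  241   73   69 3284] rim [ 454.9 -383.2   17.9] 1609 0.061 bgr [56 58 50]
```

```bash
python3 -m handwheel '[0,-0.032,-0.18,0,0,0,0,0,-0.18,0,0,0,0,0,-0.113,0,0,0,0,0,0,0,0,0,0,0,0,0,0,0]'
python3 -m handwheel '[0,0,0,0,0,0,0,0,0,0,0,0,0,0,0,0,0,0,0,0,0,0,0,0]' 0.2 30
python3 -m handwheel '[0,0,0.15,0,0,0,0,0,0.25,0,0,0,0,0,0.25,0,0,0,0,0,0.25,0,0,0,0,0,0.1,0,0,0]'
python3 -m handwheel '[0,0,0,0,0,0]'
```

```text
time: 14.4
eef_pos: [0.5731, -0.3703, 0.054]
tcp_rot: [0.712, 0.702, 0.0, 0.001]
contact_force: [0.6, -0.3, -0.2]
opening: 0.598
finger_force: 0.0
time: 14.73
eef_pos: [0.574, -0.3712, 0.0555]
tcp_rot: [0.712, 0.702, 0.0, 0.003]
contact_force: [-1.3, 0.5, 6.7]
opening: 0.392
finger_force: 29.2
time: 15.15
eef_pos: [0.5747, -0.3713, 0.21]
tcp_rot: [0.712, 0.702, 0.001, 0.006]
contact_force: [1.6, -0.3, 1.2]
opening: 0.39
finger_force: 29.5
time: 15.23
eef_pos: [0.5749, -0.3715, 0.2093]
tcp_rot: [0.712, 0.702, 0.0, 0.006]
contact_force: [-0.5, -1.0, 1.3]
opening: 0.389
finger_force: 29.5
```

```bash
python3 -m handwheel '[0.0515,0.2478,0,0,0,0,0.0515,0.2478,0,0,0,0,0.0515,0.2478,0,0,0,0,0.0515,0.2478,0,0,0,0,0.0515,0.2478,0,0,0,0]'
python3 -m handwheel '[0.0515,0.2478,0,0,0,0,0.0515,0.2478,0,0,0,0,0.0515,0.2478,0,0,0,0,0.0515,0.2478,0,0,0,0,0,0,0,0,0,0]'
python3 -m handwheel '[0,0,0,0,0,0,0,0,0,0,0,0]'
python3 - <<'E'
from h import *
s=ctrl.get_state();print(s['eef_pos'],s['tcp_rot'],s['contact_force'])
p,d,c=grab('wrist');cv2.imwrite('pics/w7.png',p);np.savez('w7.npz',p=p,d=d,**{k:np.array(v) for k,v in c.items()})
X=cloud(d,c);Z=X[...,2]
b=X[abs(Z-.0955)<.004];b=b[(b[:,0]>.6)&(b[:,0]<.69)&(abs(b[:,1]-.03)<.12)];print('block',len(b),cv2.minAreaRect((b[:,:2]*1000).astype(np.float32)))
b=X[(abs(Z-.214)<.006)];print('rim',len(b),cv2.minEnclosingCircle((b[:,:2]*1000).astype(np.float32)))
E
```

```text
time: 15.65
eef_pos: [0.61, -0.1816, 0.1991]
tcp_rot: [0.712, 0.702, -0.001, -0.002]
contact_force: [-0.5, 0.7, -0.3]
opening: 0.394
finger_force: 29.6
time: 16.07
eef_pos: [0.6413, -0.0283, 0.1991]
tcp_rot: [0.71, 0.704, 0.0, -0.002]
contact_force: [-1.1, -0.5, -0.2]
opening: 0.391
finger_force: 29.7
time: 16.23
eef_pos: [0.6411, -0.035, 0.1998]
tcp_rot: [0.712, 0.702, -0.001, -0.001]
contact_force: [-0.1, -0.7, 0.0]
opening: 0.39
finger_force: 29.7
[ 0.64109851 -0.03496489  0.19977756] [ 0.71200224  0.70217589 -0.00096337 -0.00095089] [-0.1102963  -0.68332097  0.01725993]
block 11590 ((645.5919799804688, 21.439754486083984), (155.28919982910156, 56.46946334838867), 89.26283264160156)
rim 1844 ((642.1528930664062, -27.89928436279297), 30.493886947631836)
```

View pics/w7.png

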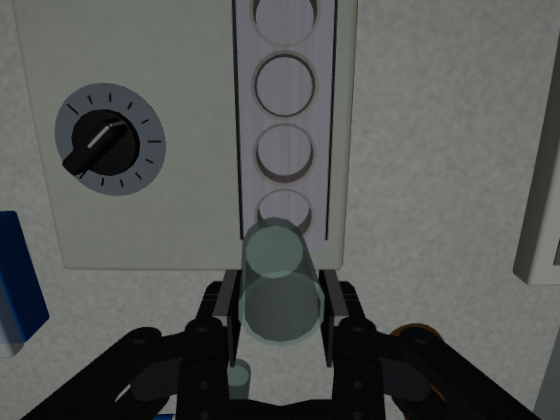

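```bash
cat >> h.py <<'E'
def wells(d,c):
    X=cloud(d,c);Z=X[...,2]
    top=((abs(Z-.0955)<.005)&(X[...,0]>.605)&(X[...,0]<.69)&(abs(X[...,1]-.03)<.1)).astype(np.uint8)
    cs,h=cv2.findContours(top,cv2.RETR_CCOMP,cv2.CHAIN_APPROX_NONE)
    for k,hh in zip(cs,h[0]):
        if hh[3]<0 or cv2.contourArea(k)<300: continue
        w=np.array([onplane(u,v,.0955,c)[:2] for u,v in k[:,0]])*1000
        A=np.c_[2*w,np.ones(len(w))];s=np.linalg.lstsq(A,(w**2).sum(1),rcond=None)[0]
        print('well',k[:,0].mean(0).astype(int),np.round(s[:2],1),'r',round(float(np.sqrt(s[2]+s[0]**2+s[1]**2)),1))
def held(d,c,T):
    "upper rim of the vial in hand"
    X=cloud(d,c);m=(abs(X[...,0]-T[0])<.0162)&(abs(X[...,1]-T[1])<.035)&(X[...,2]>T[2]-.05)&(X[...,2]<T[2]+.02)
    b=X[m];zt=np.percentile(b[:,2],97);t=b[b[:,2]>zt-.004][:,:2]*1000
    A=np.c_[2*t,np.ones(len(t))];s=np.linalg.lstsq(A,(t**2).sum(1),rcond=None)[0]
    print('held top z',round(zt,4),'y range',np.round([t[:,1].min(),t[:,1].max()],1),'fit',np.round(s[:2],1),np.sqrt(s[2]+s[0]**2+s[1]**2).round(1),len(t))
E
python3 - <<'E'
from h import *
f=dict(np.load('w7.npz'));wells(f['d'],f);held(f['d'],f,ctrl.get_state()['eef_pos'])
E
```

```text
well [284 153] [645.5  10.1] r 18.3
well [284  85] [645.9  51.5] r 18.2
held top z 0.2097 y range [-47.8 -13.1] fit [640.9 -30.9] 15.5 1133
```

```bash
python3 -m handwheel '[0.027,-0.009,-0.1,0,0,0,0,0,-0.11,0,0,0,0,0,-0.1,0,0,0,0,0,0,0,0,0,0,0,0,0,0,0]'
python3 -m handwheel '[0,0,0,0,0,0]'
```

```text
time: 16.7
eef_pos: [0.6449, -0.0375, 0.1528]
tcp_rot: [0.713, 0.701, -0.001, -0.002]
contact_force: [-0.2, -0.1, -0.8]
opening: 0.394
finger_force: 29.7
time: 16.78
eef_pos: [0.6462, -0.0373, 0.1551]
tcp_rot: [0.713, 0.701, 0.0, 0.0]
contact_force: [-0.1, -0.5, 0.4]
opening: 0.395
finger_force: 29.7
```

```bash
python3 -m handwheel '[-0.006,0.006,-0.05,0,0,0,0,0,-0.05,0,0,0,0,0,0,0,0,0]'
python3 -m handwheel '[0,0,-0.05,0,0,0,0,0,0,0,0,0]'
python3 -m handwheel '[0,0,-0.03,0,0,0,0,0,0,0,0,0]'
```

```text
time: 17.03
eef_pos: [0.6453, -0.0357, 0.1391]
tcp_rot: [0.712, 0.702, 0.0, 0.001]
contact_force: [2.4, -1.3, -2.2]
opening: 0.391
finger_force: 29.3
time: 17.2
eef_pos: [0.6453, -0.0355, 0.1317]
tcp_rot: [0.712, 0.702, 0.0, 0.001]
contact_force: [2.3, -0.7, -2.3]
opening: 0.388
finger_force: 29.3
time: 17.37
eef_pos: [0.6453, -0.0355, 0.1276]
tcp_rot: [0.712, 0.702, 0.0, 0.0]
contact_force: [2.8, -0.5, -2.7]
opening: 0.389
finger_force: 29.4
```

```bash
python3 -m handwheel '[0,0,-0.03,0,0,0,0,0,0,0,0,0]'
python3 -m handwheel '[0,0,-0.02,0,0,0,0,0,0,0,0,0]'
python3 -m handwheel '[0,0,-0.01,0,0,0,0,0,0,0,0,0]'
```

```text
time: 17.53
eef_pos: [0.6448, -0.0356, 0.1243]
tcp_rot: [0.712, 0.702, -0.001, -0.0]
contact_force: [-0.7, -1.2, 3.5]
opening: 0.387
finger_force: 29.3
time: 17.7
eef_pos: [0.645, -0.0358, 0.1242]
tcp_rot: [0.712, 0.702, -0.001, -0.001]
contact_force: [-6.7, -0.6, 14.5]
opening: 0.388
finger_force: 30.4
time: 17.87
eef_pos: [0.645, -0.0358, 0.1241]
tcp_rot: [0.712, 0.702, -0.001, -0.0]
contact_force: [-9.1, -0.4, 18.7]
opening: 0.388
finger_force: 31.1
```

```bash
python3 -m handwheel '[0,0,0,0,0,0,0,0,0,0,0,0,0,0,0.15,0,0,0,0,0,0.25,0,0,0,0,0,0.25,0,0,0]' 0.6
python3 -m handwheel '[-0.15,-0.23,0,0,0,0,-0.15,-0.23,0,0,0,0,-0.15,-0.23,0,0,0,0,0,0,0,0,0,0]'
python3 - <<'E'
from h import *
print(ctrl.get_state()['eef_pos'])
p,d,c=grab('wrist');X=cloud(d,c);vials(p,d,c);wells(d,c)
b=X[(X[...,2]>.1)&(X[...,2]<.15)];b=b[(abs(b[:,0]-.645)<.03)&(abs(b[:,1]+.032)<.03)];t=b[b[:,2]>.126]
print(len(b),np.percentile(b[:,2],[90,97]),cv2.minEnclosingCircle((t[:,:2]*1000).astype(np.float32)))
E
```

```text
time: 18.28
eef_pos: [0.643, -0.0349, 0.2141]
tcp_rot: [0.712, 0.702, -0.002, -0.003]
contact_force: [0.4, -0.1, 1.5]
opening: 0.602
finger_force: 0.0
time: 18.62
eef_pos: [0.5741, -0.1433, 0.2154]
tcp_rot: [0.714, 0.7, -0.002, -0.001]
contact_force: [0.4, -0.7, -0.5]
opening: 0.602
finger_force: 0.0
[ 0.57410598 -0.14325654  0.21542264]
blob [ 280  279   37   47 1191] rim [ 589.1 -247.6   17.9] 590 0.061 bgr [63 65 56]
blob [109 317  35  24 471] rim [ 420.1 -280.    13.3] 84 0.058 bgr [ 1  2 50]
2816 [0.13122295 0.13174211] ((644.677978515625, -31.44764518737793), 17.59133529663086)
```

```bash
python3 -m handwheel '[0.033,-0.235,-0.1,0,0,0,0.033,-0.235,-0.1,0,0,0,0.033,-0.235,-0.1,0,0,0,0,0,-0.2,0,0,0,0,0,0,0,0,0]'
python3 -m handwheel '[0,0,0,0,0,0,0,0,0,0,0,0]'
python3 - <<'E'
from h import *
print(ctrl.get_state()['eef_pos'])
p,d,c=grab('wrist');vials(p,d,c)
E
```

```text
time: 19.08
eef_pos: [0.5893, -0.2436, 0.1342]
tcp_rot: [0.713, 0.701, -0.001, -0.006]
contact_force: [-1.5, 0.9, -1.4]
opening: 0.6
finger_force: 0.0
time: 19.25
eef_pos: [0.5928, -0.2433, 0.1418]
tcp_rot: [0.712, 0.702, 0.0, -0.0]
contact_force: [0.5, 0.6, -0.6]
opening: 0.604
finger_force: 0.0
[ 0.59275968 -0.24333471  0.1417584 ]
blob [ 245  202   56   64 1904] rim [ 589.  -247.3   17.5] 1051 0.061 bgr [69 71 62]
blob [  95  230   64   64 2493] rim [ 490.9 -266.1   18. ] 1230 0.061 bgr [58 60 51]
blob [   0  261   65   61 2752] rim [ 415.8 -290.1   18.7] 1251 0.061 bgr [ 3  4 47]
```

```bash
python3 -m handwheel '[-0.023,-0.027,-0.15,0,0,0,0,0,-0.2,0,0,0,0,0,-0.2,0,0,0,0,0,-0.04,0,0,0,0,0,0,0,0,0]'
python3 -m handwheel '[0,0,0,0,0,0,0,0,0,0,0,0,0,0,0,0,0,0,0,0,0,0,0,0]' 0.2 30
python3 -m handwheel '[0,0,0.15,0,0,0,0,0,0.25,0,0,0,0,0,0.25,0,0,0,0,0,0.25,0,0,0,0,0,0.1,0,0,0]'
python3 -m handwheel '[0,0,0,0,0,0]'
```

```text
time: 19.72
eef_pos: [0.5881, -0.2471, 0.0518]
tcp_rot: [0.712, 0.702, -0.0, -0.002]
contact_force: [-0.1, -0.0, 0.6]
opening: 0.601
finger_force: 0.0
time: 20.05
eef_pos: [0.5906, -0.2495, 0.0558]
tcp_rot: [0.712, 0.702, 0.001, 0.002]
contact_force: [0.5, 0.7, 3.8]
opening: 0.388
finger_force: 29.8
time: 20.47
eef_pos: [0.5913, -0.2502, 0.2111]
tcp_rot: [0.712, 0.702, 0.001, 0.005]
contact_force: [-0.3, 0.2, 0.4]
opening: 0.388
finger_force: 29.9
time: 20.55
eef_pos: [0.5917, -0.2504, 0.2108]
tcp_rot: [0.712, 0.702, 0.001, 0.006]
contact_force: [1.3, -0.0, -0.5]
opening: 0.391
finger_force: 29.9
```

```bash
python3 -m handwheel '[0.0512,0.246,0.02,0,0,0,0.0512,0.246,0.02,0,0,0,0.0512,0.246,0,0,0,0,0.0512,0.246,0,0,0,0,0.0512,0.246,0,0,0,0]'
python3 -m handwheel '[0.0512,0.246,0,0,0,0,0.0512,0.246,0,0,0,0,0,0,0,0,0,0,0,0,0,0,0,0]'
python3 - <<'E'
from h import *
s=ctrl.get_state();print(s['eef_pos'],s['tcp_rot'])
p,d,c=grab('wrist');wells(d,c);held(d,c,s['eef_pos'])
E
```

```text
time: 20.97
eef_pos: [0.6264, -0.0625, 0.2071]
tcp_rot: [0.712, 0.702, -0.001, -0.001]
contact_force: [0.8, -0.3, -0.5]
opening: 0.39
finger_force: 30.0
time: 21.3
eef_pos: [0.6418, 0.0117, 0.207]
tcp_rot: [0.711, 0.703, -0.001, -0.001]
contact_force: [0.7, 0.2, 0.5]
opening: 0.388
finger_force: 30.0
[0.64182755 0.0117306  0.20695315] [ 0.71088755  0.70330381 -0.00110055 -0.00119233]
well [284 159] [646.1  52.3] r 18.2
well [284  93] [646.4  93.5] r 18.2
held top z 0.2167 y range [-3.3 30.4] fit [641.2  13.4] 15.3 926
```

```bash
python3 -m handwheel '[0.026,-0.022,-0.1,0,0,0,0,0,-0.12,0,0,0,0,0,-0.12,0,0,0,0,0,0,0,0,0,0,0,0,0,0,0]'
python3 -m handwheel '[0,0,0,0,0,0]'
```

```text
time: 21.77
eef_pos: [0.6452, 0.0047, 0.1553]
tcp_rot: [0.713, 0.701, -0.002, -0.002]
contact_force: [0.4, -0.9, -0.5]
opening: 0.389
finger_force: 30.0
time: 21.85
eef_pos: [0.6468, 0.005, 0.1581]
tcp_rot: [0.713, 0.701, 0.0, 0.0]
contact_force: [0.8, 0.1, -0.8]
opening: 0.39
finger_force: 30.0
```

```bash
python3 -m handwheel '[-0.008,0.022,-0.03,0,0,0,0,0,0,0,0,0,0,0,0,0,0,0]'
python3 - <<'E'
from h import *
s=ctrl.get_state();print(s['eef_pos'],s['tcp_rot'])
p,d,c=grab('wrist');wells(d,c);held(d,c,s['eef_pos'])
E
```

```text
time: 22.1
eef_pos: [0.6456, 0.0096, 0.1542]
tcp_rot: [0.712, 0.702, 0.0, 0.0]
contact_force: [-0.3, -0.6, -0.4]
opening: 0.387
finger_force: 30.0
[0.64557331 0.00962812 0.15415538] [7.12172551e-01 7.02004313e-01 2.62476337e-04 3.66155206e-04]
well [277 172] [646.   52.5] r 18.0
well [276  89] [646.4  93.5] r 18.1
held top z 0.1642 y range [-5.2 28.3] fit [644.1  11.4] 14.8 741
```

```bash
python3 -m handwheel '[0,-0.006,-0.05,0,0,0,0,0,-0.05,0,0,0,0,0,0,0,0,0]'
python3 -m handwheel '[0,0,-0.05,0,0,0,0,0,0,0,0,0]'
python3 -m handwheel '[0,0,-0.04,0,0,0,0,0,0,0,0,0]'
python3 -m handwheel '[0,0,-0.02,0,0,0,0,0,0,0,0,0]'
```

```text
time: 22.4
eef_pos: [0.6449, 0.0087, 0.1366]
tcp_rot: [0.712, 0.702, -0.0, -0.0]
contact_force: [2.1, -0.9, -2.5]
opening: 0.388
finger_force: 29.6
time: 22.57
eef_pos: [0.645, 0.0087, 0.1294]
tcp_rot: [0.712, 0.702, -0.0, -0.0]
contact_force: [1.0, -0.3, -2.4]
opening: 0.388
finger_force: 29.7
time: 22.73
eef_pos: [0.6451, 0.0087, 0.1252]
tcp_rot: [0.712, 0.702, -0.001, -0.001]
contact_force: [-0.4, -0.4, -0.7]
opening: 0.386
finger_force: 29.6
time: 22.9
eef_pos: [0.6453, 0.0087, 0.125]
tcp_rot: [0.712, 0.702, -0.001, -0.001]
contact_force: [-6.8, 1.0, 12.1]
opening: 0.39
finger_force: 30.7
```

```bash
python3 -m handwheel '[0,0,0,0,0,0,0,0,0,0,0,0,0,0,0.15,0,0,0,0,0,0.25,0,0,0,0,0,0.25,0,0,0]' 0.6
python3 -m handwheel '[-0.128,-0.23,0,0,0,0,-0.128,-0.23,0,0,0,0,-0.128,-0.23,0,0,0,0,-0.128,-0.23,0,0,0,0,-0.128,-0.23,0,0,0,0]'
python3 -m handwheel '[-0.128,-0.23,-0.1,0,0,0,-0.128,-0.23,-0.1,0,0,0,-0.128,-0.23,-0.1,0,0,0,0,0,-0.1,0,0,0,0,0,0,0,0,0]'
python3 -m handwheel '[0,0,0,0,0,0]'
python3 - <<'E'
from h import *
print(ctrl.get_state()['eef_pos'])
p,d,c=grab('wrist');vials(p,d,c)
E
```

```text
time: 23.32
eef_pos: [0.6439, 0.0088, 0.2176]
tcp_rot: [0.712, 0.702, -0.002, -0.002]
contact_force: [0.4, 0.3, -0.1]
opening: 0.599
finger_force: 0.0
time: 23.73
eef_pos: [0.5482, -0.1649, 0.219]
tcp_rot: [0.712, 0.702, -0.0, -0.0]
contact_force: [0.1, -0.5, 1.5]
opening: 0.599
finger_force: 0.0
time: 24.15
eef_pos: [0.4896, -0.2664, 0.1561]
tcp_rot: [0.714, 0.7, -0.0, -0.004]
contact_force: [-0.6, -0.1, -0.8]
opening: 0.603
finger_force: 0.0
time: 24.23
eef_pos: [0.4918, -0.2656, 0.1588]
tcp_rot: [0.713, 0.702, 0.0, -0.002]
contact_force: [0.1, 1.0, 0.8]
opening: 0.601
finger_force: 0.0
[ 0.49175917 -0.26562352  0.15884029]
blob [ 252  191   52   59 1577] rim [ 491.1 -266.5   17.4] 877 0.061 bgr [72 74 65]
blob [ 144  223   58   59 1954] rim [ 415.8 -289.7   17.6] 981 0.061 bgr [ 4  5 67]
blob [ 212  329   46   56 1921] rim [ 454.7 -383.    18. ] 908 0.061 bgr [56 59 50]
```

```bash
python3 -m handwheel '[-0.006,-0.006,-0.17,0,0,0,0,0,-0.25,0,0,0,0,0,-0.2,0,0,0,0,0,-0.08,0,0,0,0,0,0,0,0,0]'
python3 -m handwheel '[0,0,0,0,0,0,0,0,0,0,0,0,0,0,0,0,0,0,0,0,0,0,0,0]' 0.2 30
python3 -m handwheel '[0,0,0.15,0,0,0,0,0,0.25,0,0,0,0,0,0.25,0,0,0,0,0,0.25,0,0,0,0,0,0.15,0,0,0]'
python3 -m handwheel '[0,0,0,0,0,0]'
```

```text
time: 24.7
eef_pos: [0.4907, -0.2645, 0.0526]
tcp_rot: [0.712, 0.703, -0.0, -0.003]
contact_force: [-0.5, 1.0, -0.0]
opening: 0.602
finger_force: 0.0
time: 25.03
eef_pos: [0.4929, -0.2676, 0.0573]
tcp_rot: [0.712, 0.702, 0.0, 0.002]
contact_force: [-0.4, -0.4, -0.7]
opening: 0.392
finger_force: 29.5
time: 25.45
eef_pos: [0.4932, -0.268, 0.2189]
tcp_rot: [0.712, 0.702, 0.001, 0.004]
contact_force: [0.5, 0.0, -0.8]
opening: 0.387
finger_force: 29.8
time: 25.53
eef_pos: [0.4947, -0.2693, 0.2215]
tcp_rot: [0.712, 0.702, 0.001, 0.008]
contact_force: [0.0, 0.3, -0.4]
opening: 0.391
finger_force: 29.8
```

```bash
python3 -m handwheel '[0.112,0.2375,0,0,0,0,0.112,0.2375,0,0,0,0,0.112,0.2375,0,0,0,0,0.112,0.2375,0,0,0,0,0.112,0.2375,0,0,0,0]'
python3 -m handwheel '[0.112,0.2375,0,0,0,0,0.112,0.2375,0,0,0,0,0.112,0.2375,0,0,0,0,0.112,0.2375,0,0,0,0,0,0,0,0,0,0]'
python3 -m handwheel '[0,0,-0.1,0,0,0,0,0,-0.13,0,0,0,0,0,-0.13,0,0,0,0,0,0,0,0,0,0,0,0,0,0,0]'
python3 - <<'E'
from h import *
s=ctrl.get_state();print(s['eef_pos'],s['tcp_rot'])
p,d,c=grab('wrist');wells(d,c);held(d,c,s['eef_pos'])
E
```

```text
time: 25.95
eef_pos: [0.5759, -0.0871, 0.2126]
tcp_rot: [0.712, 0.702, 0.0, 0.0]
contact_force: [1.2, -0.4, -0.1]
opening: 0.392
finger_force: 29.9
time: 26.37
eef_pos: [0.6442, 0.0598, 0.2124]
tcp_rot: [0.71, 0.704, 0.001, -0.001]
contact_force: [-1.1, -0.6, -0.8]
opening: 0.386
finger_force: 29.9
time: 26.78
eef_pos: [0.6417, 0.0536, 0.157]
tcp_rot: [0.712, 0.702, -0.001, -0.001]
contact_force: [0.8, -0.4, 0.1]
opening: 0.393
finger_force: 29.9
[0.64165829 0.05362579 0.15701243] [ 0.71231597  0.70185636 -0.00127484 -0.00140801]
well [286 175] [646.5  94.5] r 17.9
held top z 0.1674 y range [42.7 67. ] fit [629.2  55.6] 7.8 360
```

```bash
python3 -m handwheel '[0.024,-0.016,0,0,0,0,0,0,0,0,0,0,0,0,0,0,0,0]'
python3 - <<'E'
from h import *
s=ctrl.get_state();print(s['eef_pos'],s['tcp_rot'])
p,d,c=grab('wrist');wells(d,c);held(d,c,s['eef_pos'])
E
```

```text
time: 27.08
eef_pos: [0.6475, 0.051, 0.1604]
tcp_rot: [0.712, 0.702, 0.001, 0.001]
contact_force: [0.5, 0.2, 0.0]
opening: 0.389
finger_force: 29.9
[0.64754494 0.05096125 0.16041156] [0.71239281 0.70177941 0.00096061 0.0011085 ]
well [274 170] [646.6  94.5] r 18.0
held top z 0.1707 y range [40.5 63.4] fit [627.9  52.9] 8.1 353
```

```bash
python3 -m handwheel '[-0.009,0,-0.07,0,0,0,0,0,-0.08,0,0,0,0,0,0,0,0,0]'
python3 -m handwheel '[0,0,-0.05,0,0,0,0,0,0,0,0,0]'
python3 -m handwheel '[0,0,-0.04,0,0,0,0,0,0,0,0,0]'
python3 -m handwheel '[0,0,-0.02,0,0,0,0,0,0,0,0,0]'
```

```text
time: 27.38
eef_pos: [0.6447, 0.0514, 0.1329]
tcp_rot: [0.712, 0.702, 0.0, -0.0]
contact_force: [4.3, 0.2, -4.4]
opening: 0.39
finger_force: 30.0
time: 27.55
eef_pos: [0.6444, 0.0514, 0.1271]
tcp_rot: [0.712, 0.702, -0.001, -0.001]
contact_force: [0.4, 0.7, -0.2]
opening: 0.385
finger_force: 29.8
time: 27.72
eef_pos: [0.6449, 0.0516, 0.1264]
tcp_rot: [0.712, 0.702, -0.001, -0.001]
contact_force: [-7.6, -0.2, 14.7]
opening: 0.385
finger_force: 31.1
time: 27.88
eef_pos: [0.645, 0.0516, 0.1263]
tcp_rot: [0.712, 0.702, -0.001, -0.001]
contact_force: [-13.0, 0.3, 24.7]
opening: 0.39
finger_force: 32.0
```

```bash
python3 -m handwheel '[0,0,0,0,0,0,0,0,0,0,0,0,0,0,0.15,0,0,0,0,0,0.25,0,0,0,0,0,0.25,0,0,0]' 0.6
python3 -m handwheel '[-0.1056,-0.2417,0,0,0,0,-0.1056,-0.2417,0,0,0,0,-0.1056,-0.2417,0,0,0,0,-0.1056,-0.2417,0,0,0,0,-0.1056,-0.2417,0,0,0,0]'
python3 -m handwheel '[-0.1056,-0.2417,0,0,0,0,-0.1056,-0.2417,0,0,0,0,-0.1056,-0.2417,0,0,0,0,-0.1056,-0.2417,0,0,0,0,-0.1056,-0.2417,-0.1,0,0,0]'
python3 -m handwheel '[-0.1056,-0.2417,-0.1,0,0,0,-0.1056,-0.2417,-0.1,0,0,0,0,0,-0.1,0,0,0,0,0,0,0,0,0,0,0,0,0,0,0]'
python3 - <<'E'
from h import *
print(ctrl.get_state()['eef_pos'])
p,d,c=grab('wrist');vials(p,d,c)
E
```

```text
time: 28.3
eef_pos: [0.6433, 0.0515, 0.215]
tcp_rot: [0.712, 0.702, -0.002, -0.003]
contact_force: [1.1, 0.7, 0.9]
opening: 0.6
finger_force: 0.0
time: 28.72
eef_pos: [0.5645, -0.131, 0.2163]
tcp_rot: [0.712, 0.702, -0.0, -0.001]
contact_force: [0.5, -0.6, 0.0]
opening: 0.6
finger_force: 0.0
time: 29.13
eef_pos: [0.487, -0.3132, 0.2049]
tcp_rot: [0.712, 0.702, 0.0, 0.002]
contact_force: [1.6, -1.0, -0.2]
opening: 0.603
finger_force: 0.0
time: 29.55
eef_pos: [0.4548, -0.3812, 0.156]
tcp_rot: [0.713, 0.702, 0.0, -0.002]
contact_force: [-0.6, -0.4, 0.4]
opening: 0.601
finger_force: 0.0
[ 0.45479658 -0.38123406  0.15599988]
blob [ 179   48   64   62 1488] rim [ 415.6 -289.9   17.3] 978 0.062 bgr [10 12 78]
blob [ 253  194   53   59 1616] rim [ 455.  -383.1   17.4] 892 0.061 bgr [71 74 64]
```

```bash
python3 -m handwheel '[-0.002,-0.014,-0.17,0,0,0,0,0,-0.25,0,0,0,0,0,-0.2,0,0,0,0,0,-0.06,0,0,0,0,0,0,0,0,0]'
python3 -m handwheel '[0,0,0,0,0,0,0,0,0,0,0,0,0,0,0,0,0,0,0,0,0,0,0,0]' 0.2 30
python3 -m handwheel '[0,0,0.15,0,0,0,0,0,0.25,0,0,0,0,0,0.25,0,0,0,0,0,0.25,0,0,0,0,0,0.15,0,0,0]'
python3 -m handwheel '[0,0,0,0,0,0]'
```

```text
time: 30.02
eef_pos: [0.455, -0.3816, 0.0537]
tcp_rot: [0.712, 0.703, 0.0, -0.003]
contact_force: [0.4, 0.9, -0.3]
opening: 0.597
finger_force: 0.0
time: 30.35
eef_pos: [0.4566, -0.3851, 0.0582]
tcp_rot: [0.712, 0.702, -0.0, 0.002]
contact_force: [0.5, -0.0, 3.1]
opening: 0.388
finger_force: 29.7
time: 30.77
eef_pos: [0.4567, -0.3855, 0.2196]
tcp_rot: [0.712, 0.702, -0.0, 0.004]
contact_force: [1.3, 0.3, -0.7]
opening: 0.389
finger_force: 29.9
time: 30.85
eef_pos: [0.458, -0.387, 0.2225]
tcp_rot: [0.712, 0.702, -0.001, 0.008]
contact_force: [-0.3, -1.2, -0.2]
opening: 0.387
finger_force: 30.0
```

```bash
python3 -m handwheel '[0.0967,0.2457,0,0,0,0,0.0967,0.2457,0,0,0,0,0.0967,0.2457,0,0,0,0,0.0967,0.2457,0,0,0,0,0.0967,0.2457,0,0,0,0]'
python3 -m handwheel '[0.0967,0.2457,0,0,0,0,0.0967,0.2457,0,0,0,0,0.0967,0.2457,0,0,0,0,0.0967,0.2457,0,0,0,0,0.0967,0.2457,0,0,0,0]'
python3 -m handwheel '[0.0967,0.2457,0,0,0,0,0.0967,0.2457,0,0,0,0,0.0967,0.2457,0,0,0,0,0,0,0,0,0,0,0,0,0,0,0,0]'
python3 -m handwheel '[0,0,-0.1,0,0,0,0,0,-0.13,0,0,0,0,0,-0.13,0,0,0,0,0,0,0,0,0,0,0,0,0,0,0]'
python3 - <<'E'
from h import *
s=ctrl.get_state();print(s['eef_pos'],s['tcp_rot'])
p,d,c=grab('wrist');cv2.imwrite('pics/w8.png',p);held(d,c,s['eef_pos'])
E
```

```text
time: 31.27
eef_pos: [0.528, -0.1981, 0.2132]
tcp_rot: [0.713, 0.702, 0.0, -0.0]
contact_force: [0.0, -0.0, -0.7]
opening: 0.391
finger_force: 30.0
time: 31.68
eef_pos: [0.6006, -0.0136, 0.2131]
tcp_rot: [0.712, 0.702, -0.0, -0.0]
contact_force: [0.2, 0.4, -0.8]
opening: 0.383
finger_force: 30.0
time: 32.1
eef_pos: [0.6439, 0.0971, 0.2126]
tcp_rot: [0.711, 0.703, -0.0, -0.0]
contact_force: [0.4, -0.2, -0.6]
opening: 0.392
finger_force: 30.0
time: 32.52
eef_pos: [0.6427, 0.0937, 0.1578]
tcp_rot: [0.713, 0.701, -0.001, -0.001]
contact_force: [-0.4, -0.1, -0.6]
opening: 0.386
finger_force: 30.0
[0.6427148  0.09374807 0.15779725] [ 0.71277455  0.70139048 -0.00148096 -0.00127693]
held top z 0.1685 y range [ 83.2 106.3] fit [598.5  96. ] 29.6 355
```

View pics/w8.png

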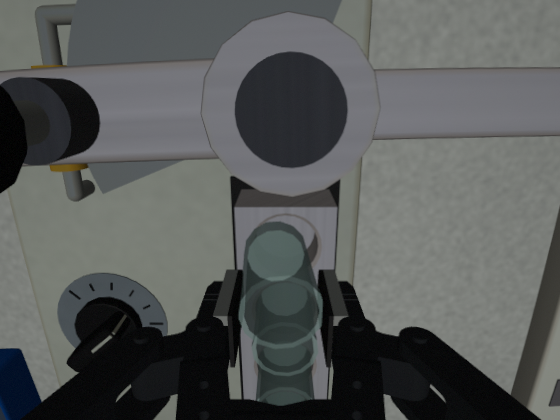

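The view shows the held vial (280,270) just short of well 1 (290,240), with the hub ahead at (290,105) and clear of the gripper.

```bash
python3 -m handwheel '[0.012,-0.009,0,0,0,0,0,0,0,0,0,0,0,0,0,0,0,0]'
python3 -m handwheel '[0,0,-0.04,0,0,0,0,0,0,0,0,0]'
```

```text
time: 32.82
eef_pos: [0.6468, 0.0933, 0.1611]
tcp_rot: [0.712, 0.702, 0.001, 0.001]
contact_force: [0.3, 0.4, -0.9]
opening: 0.386
finger_force: 30.0
time: 32.98
eef_pos: [0.6455, 0.0936, 0.1527]
tcp_rot: [0.712, 0.702, -0.0, -0.0]
contact_force: [-0.5, -0.5, -1.0]
opening: 0.391
finger_force: 30.0
```

```bash
python3 -m handwheel '[0.002,-0.007,0,0,0,0,0,0,-0.04,0,0,0,0,0,0,0,0,0]'
python3 -m handwheel '[0,0,-0.05,0,0,0,0,0,0,0,0,0]'
python3 -m handwheel '[0,0,-0.05,0,0,0,0,0,0,0,0,0]'
```

```text
time: 33.23
eef_pos: [0.6463, 0.0926, 0.1464]
tcp_rot: [0.712, 0.702, 0.0, 0.0]
contact_force: [2.0, 0.1, -2.1]
opening: 0.385
finger_force: 29.6
time: 33.4
eef_pos: [0.6462, 0.0925, 0.1385]
tcp_rot: [0.712, 0.702, 0.0, 0.0]
contact_force: [0.9, -0.5, -2.6]
opening: 0.387
finger_force: 29.6
time: 33.57
eef_pos: [0.6462, 0.0925, 0.131]
tcp_rot: [0.712, 0.702, 0.0, 0.0]
contact_force: [3.3, 0.6, -2.3]
opening: 0.388
finger_force: 29.6
```

```bash
python3 -m handwheel '[0,0,-0.03,0,0,0,0,0,0,0,0,0]'
python3 -m handwheel '[0,0,-0.02,0,0,0,0,0,0,0,0,0]'
python3 -m handwheel '[0,0,-0.01,0,0,0,0,0,0,0,0,0]'
python3 -m handwheel '[0,0,0,0,0,0,0,0,0,0,0,0,0,0,0.15,0,0,0,0,0,0.25,0,0,0,0,0,0.25,0,0,0]' 0.6
python3 -m handwheel '[0,0,0.25,0,0,0,-0.05,-0.1,0.25,0,0,0.075,-0.05,-0.1,0.25,0,0,0.075,-0.05,-0.1,0.2,0,0,0.075,0,0,0,0,0,0.075]'
python3 -m handwheel '[0,0,0,0,0,0]'
python3 - <<'E'
from h import *
print(ctrl.get_state()['eef_pos'])
p,d,c=grab('top');X=cloud(d,c)
for w in [(.6465,.094),(.646,.052),(.6455,.0103),(.645,-.0319)]:
    b=X[(np.hypot(X[...,0]-w[0],X[...,1]-w[1])<.021)&(X[...,2]>.1)];print(w,len(b),np.round(np.percentile(b[:,2],[50,90]),3) if len(b) else '')
vials(p,d,c)
p,d,c=grab('wrist');cv2.imwrite('pics/w9.png',p);X=cloud(d,c)
for w in [(.6465,.094),(.646,.052),(.6455,.0103),(.645,-.0319)]:
    b=X[(np.hypot(X[...,0]-w[0],X[...,1]-w[1])<.021)&(X[...,2]>.122)&(X[...,2]<.16)];print(w,len(b),np.round(np.percentile(b[:,2],[50,90,97]),3) if len(b) else '',cv2.minEnclosingCircle((b[:,:2]*1000).astype(np.float32)) if len(b) else '')
E
```

```text
time: 33.73
eef_pos: [0.6458, 0.0926, 0.1278]
tcp_rot: [0.712, 0.702, -0.001, -0.001]
contact_force: [-0.0, 0.9, 1.2]
opening: 0.389
finger_force: 29.5
time: 33.9
eef_pos: [0.646, 0.0928, 0.1277]
tcp_rot: [0.712, 0.702, -0.001, -0.001]
contact_force: [-4.7, 0.4, 11.0]
opening: 0.389
finger_force: 30.6
time: 34.07
eef_pos: [0.6461, 0.0928, 0.1276]
tcp_rot: [0.712, 0.702, -0.001, -0.001]
contact_force: [-7.8, 0.7, 15.2]
opening: 0.392
finger_force: 31.3
time: 34.48
eef_pos: [0.6443, 0.0926, 0.2186]
tcp_rot: [0.712, 0.702, -0.002, -0.002]
contact_force: [0.8, 0.2, 0.9]
opening: 0.599
finger_force: 0.0
time: 34.9
eef_pos: [0.6249, 0.0454, 0.3724]
tcp_rot: [0.527, 0.85, 0.002, 0.006]
contact_force: [1.4, 0.4, 1.1]
opening: 0.6
finger_force: 0.0
time: 34.98
eef_pos: [0.6241, 0.0468, 0.3662]
tcp_rot: [0.528, 0.849, 0.001, 0.002]
contact_force: [-0.8, 0.6, -0.9]
opening: 0.598
finger_force: 0.0
[0.62405547 0.04680717 0.36622676]
(0.6465, 0.094) 169 [0.632 0.637]
(0.646, 0.052) 190 [0.63  0.634]
(0.6455, 0.0103) 249 [0.624 0.634]
(0.645, -0.0319) 82 [0.123 0.132]
(0.6465, 0.094) 319 [0.131 0.132 0.132] ((645.4929809570312, 94.03279113769531), 17.346324920654297)
(0.646, 0.052) 324 [0.13  0.132 0.132] ((645.6893920898438, 52.42783737182617), 17.155757904052734)
(0.6455, 0.0103) 341 [0.13  0.131 0.132] ((645.1964111328125, 10.749281883239746), 17.39784812927246)
(0.645, -0.0319) 356 [0.13  0.131 0.132] ((645.017578125, -30.47612190246582), 17.39525604248047)
```

View pics/w9.png

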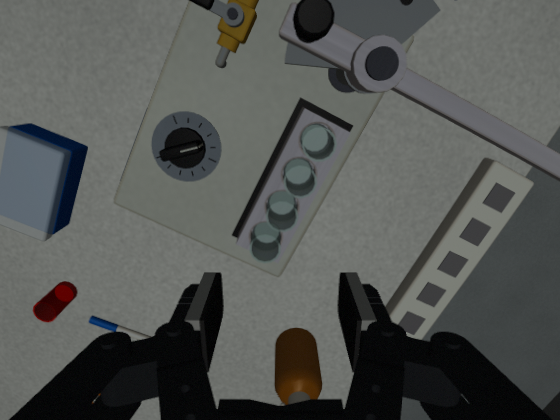

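All four vials are seated, with rims at z ≈ 0.131 and appearing at (317,138), (299,175), (281,207) and (265,238). The red vial and marker have not moved. Next I go back to the knob.

```bash
python3 -m handwheel '[-0.027,0.093,-0.03,0,0,0.0785,-0.027,0.093,-0.03,0,0,0.0785,-0.027,0.093,-0.03,0,0,0.0785,-0.027,0.093,-0.06,0,0,0.0785,-0.027,0.093,-0.06,0,0,0.0785]'
python3 -m handwheel '[-0.027,0.093,-0.06,0,0,0.0785,-0.027,0.093,-0.06,0,0,0.0785,-0.027,0.093,-0.06,0,0,0.0785,-0.027,0.093,-0.06,0,0,0.0785,0,0,0,0,0,0]'
python3 -m handwheel '[0,0,0,0,0,0,0,0,0,0,0,0]'
python3 - <<'E'
from h import *
print(ctrl.get_state()['eef_pos'])
p,d,c=grab('wrist');X=cloud(d,c);b=X[(X[...,2]>.236)&(X[...,2]<.256)];b=b[(abs(b[:,0]-.588)<.03)&(abs(b[:,1]-.173)<.03)];print('knob',len(b),np.median(b[:,2]),cv2.minEnclosingCircle((b[:,:2]*1000).astype(np.float32)))
E
```

```text
time: 35.5
eef_pos: [0.6025, 0.1185, 0.3286]
tcp_rot: [0.244, 0.97, -0.001, -0.002]
contact_force: [0.3, 0.1, 0.2]
opening: 0.6
finger_force: 0.0
time: 35.92
eef_pos: [0.5844, 0.1754, 0.2902]
tcp_rot: [0.001, 1.0, -0.0, -0.005]
contact_force: [-0.5, -1.1, -0.7]
opening: 0.597
finger_force: 0.0
time: 36.08
eef_pos: [0.5871, 0.1729, 0.2949]
tcp_rot: [0.004, 1.0, -0.0, -0.001]
contact_force: [-0.7, 0.9, 0.3]
opening: 0.601
finger_force: 0.0
[0.58709939 0.17289204 0.29489797]
knob 1529 0.24052575764803344 ((586.7838745117188, 172.66964721679688), 12.830021858215332)
```

```bash
python3 -m handwheel '[0,0,-0.15,0,0,0,0,0,-0.15,0,0,0,0,0,-0.1,0,0,0,0,0,0,0,0,0,0,0,0,0,0,0]'
python3 -m handwheel '[0,0,0,0,0,0,0,0,0,0,0,0,0,0,0,0,0,0,0,0,0,0,0,0]' 0.1 50
python3 -m handwheel '[0,0,0.04,0,0,0,0,0,0.045,0,0,0,0,0,0,0,0,0,0,0,0,0,0,0]'
```

```text
time: 36.55
eef_pos: [0.5872, 0.1724, 0.2355]
tcp_rot: [0.003, 1.0, -0.0, -0.001]
contact_force: [-0.4, -0.4, 0.4]
opening: 0.603
finger_force: 0.0
time: 36.88
eef_pos: [0.5883, 0.1726, 0.2384]
tcp_rot: [0.003, 1.0, -0.0, 0.002]
contact_force: [-0.8, -2.8, 4.9]
opening: 0.279
finger_force: 49.4
time: 37.22
eef_pos: [0.5881, 0.1726, 0.2472]
tcp_rot: [0.002, 1.0, -0.0, 0.001]
contact_force: [7.2, -1.5, -8.3]
opening: 0.278
finger_force: 49.4
```

```bash
python3 -m handwheel '[0,0,0.013,0,0,0,0,0,0,0,0,0]'
python3 -m handwheel '[0.003,0.048,0,0,0,-0.077,0.008,0.048,0,0,0,-0.077,0,0,0,0,0,0]'
```

```text
time: 37.38
eef_pos: [0.588, 0.1726, 0.2487]
tcp_rot: [0.002, 1.0, -0.0, 0.001]
contact_force: [7.4, -1.7, -8.7]
opening: 0.281
finger_force: 49.4
time: 37.63
eef_pos: [0.5898, 0.1872, 0.2483]
tcp_rot: [0.125, 0.992, -0.001, 0.001]
contact_force: [7.2, -5.2, -8.2]
opening: 0.277
finger_force: 49.7
```

```bash
python3 -m handwheel '[0.015,0.046,0,0,0,-0.077,0.020,0.044,0,0,0,-0.077,0.026,0.041,0,0,0,-0.077,0.031,0.038,0,0,0,-0.077,0.034,0.033,0,0,0,-0.077]'
python3 -m handwheel '[0.038,0.029,0,0,0,-0.077,0.042,0.024,0,0,0,-0.077,0.044,0.019,0,0,0,-0.077,0.047,0.014,0,0,0,-0.077,0,0,0,0,0,0]'
python3 - <<'E'
from h import *
p,d,c=grab('wrist');X=cloud(d,c);Z=X[...,2]
b=X[(Z>.18)&(Z<.19)];b=b[(b[:,1]>-.2)&(b[:,1]<.145)&(b[:,0]>.6)&(b[:,0]<.75)];print('bar',len(b),cv2.minAreaRect((b[:,:2]*1000).astype(np.float32)))
E
```

```text
time: 38.05
eef_pos: [0.607, 0.2161, 0.2473]
tcp_rot: [0.415, 0.91, -0.003, -0.001]
contact_force: [2.0, -6.5, -6.3]
opening: 0.28
finger_force: 50.1
time: 38.47
eef_pos: [0.6327, 0.2296, 0.2474]
tcp_rot: [0.62, 0.784, -0.003, -0.001]
contact_force: [-1.5, -5.3, -7.0]
opening: 0.277
finger_force: 50.1
bar 885 ((657.781982421875, 129.52935791015625), (17.148042678833008, 31.962697982788086), 14.133871078491211)
```

```bash
python3 -m handwheel '[0.047,0.008,0,0,0,-0.077,0.023,0.002,0,0,0,-0.077,0,0,0,0,0,0]'
python3 -m handwheel '[0,0,-0.03,0,0,0,0,0,0,0,0,0]'
python3 -m handwheel '[0,0,0,0,0,0,0,0,0,0,0,0]' 0.36 50
python3 -m handwheel '[0.015,0,0,0,0,0,0.015,0,0,0,0,0,0,0,0,0,0,0]'
python3 -m handwheel '[0.012,0,0,0,0,0,0.012,0,0,0,0,0,0,0,0,0,0,0]'
python3 -m handwheel '[0.01,0,0,0,0,0,0.01,0,0,0,0,0,0,0,0,0,0,0]'
```

```text
time: 38.77
eef_pos: [0.6448, 0.2312, 0.2487]
tcp_rot: [0.709, 0.705, -0.0, 0.001]
contact_force: [5.0, -4.0, -8.9]
opening: 0.279
finger_force: 50.2
time: 38.93
eef_pos: [0.6446, 0.2312, 0.2438]
tcp_rot: [0.708, 0.706, 0.0, 0.001]
contact_force: [7.3, -3.2, -8.7]
opening: 0.281
finger_force: 50.2
time: 39.1
eef_pos: [0.6437, 0.233, 0.2469]
tcp_rot: [0.708, 0.706, 0.001, -0.001]
contact_force: [-0.2, -0.3, 0.5]
opening: 0.361
finger_force: 0.0
time: 39.35
eef_pos: [0.6485, 0.2329, 0.2472]
tcp_rot: [0.709, 0.705, 0.001, -0.0]
contact_force: [-1.9, 0.4, 0.7]
opening: 0.357
finger_force: 0.6
time: 39.6
eef_pos: [0.6517, 0.2329, 0.2465]
tcp_rot: [0.709, 0.705, -0.0, -0.001]
contact_force: [-4.4, 1.4, 2.4]
opening: 0.356
finger_force: 1.9
time: 39.85
eef_pos: [0.6523, 0.2329, 0.2463]
tcp_rot: [0.709, 0.705, -0.003, -0.003]
contact_force: [-11.3, 1.0, 6.7]
opening: 0.36
finger_force: 5.7
```

```bash
python3 -m handwheel '[-0.03,0,0.1,0,0,0,0,0,0.25,0,0,0,0,0,0.25,0,0,0,0,0,0.25,0,0,0,-0.1,-0.1,0.1,0,0,-0.07]' 0.6
python3 -m handwheel '[-0.15,-0.05,0.05,0,0,-0.07,-0.15,-0.05,0,0,0,-0.07,-0.15,-0.05,0,0,0,-0.07,0,0,0,0,0,0,0,0,0,0,0,0]'
python3 - <<'E'
from h import *
print(ctrl.get_state()['eef_pos'])
p,d,c=grab('wrist');cv2.imwrite('pics/w10.png',p);X=cloud(d,c);Z=X[...,2]
def R(n,lo,hi,x0,x1,y0,y1):
    b=X[(Z>lo)&(Z<hi)];b=b[(b[:,0]>x0)&(b[:,0]<x1)&(b[:,1]>y0)&(b[:,1]<y1)];print(n,len(b),np.median(b[:,2]).round(4) if len(b) else '',cv2.minAreaRect((b[:,:2]*1000).astype(np.float32)) if len(b) else '')
R('bar',.18,.19,.6,.7,-.1,.14);R('knob',.235,.26,.6,.7,.2,.27);R('lever',.103,.116,.42,.505,.12,.22);R('dial',.085,.094,.48,.56,-.02,.05);R('deck',.05,.06,.4,.71,-.15,.3)
E
```

```text
time: 40.27
eef_pos: [0.6384, 0.2182, 0.3961]
tcp_rot: [0.747, 0.665, 0.006, 0.004]
contact_force: [-0.6, -0.2, 0.8]
opening: 0.602
finger_force: 0.0
time: 40.68
eef_pos: [0.5681, 0.1942, 0.3973]
tcp_rot: [0.846, 0.534, 0.002, 0.001]
contact_force: [0.2, -0.5, 0.3]
opening: 0.602
finger_force: 0.0
[0.56811916 0.19421353 0.39731828]
bar 2640 0.1855 ((641.5646362304688, 47.340423583984375), (185.77357482910156, 19.06033706665039), 87.28227233886719)
knob 916 0.2404 ((649.990234375, 233.93603515625), (25.742013931274414, 24.712045669555664), 32.697330474853516)
lever 501 0.1103 ((475.63568115234375, 166.68653869628906), (13.61072826385498, 57.85261917114258), 88.8754653930664)
dial 289 0.0895 ((516.3012084960938, 16.482017517089844), (46.056705474853516, 13.745125770568848), 39.12847900390625)
deck 19671 0.0556 ((576.5140380859375, 75.30999755859375), (339.6532897949219, 239.8536834716797), 89.19127655029297)
```

View pics/w10.png

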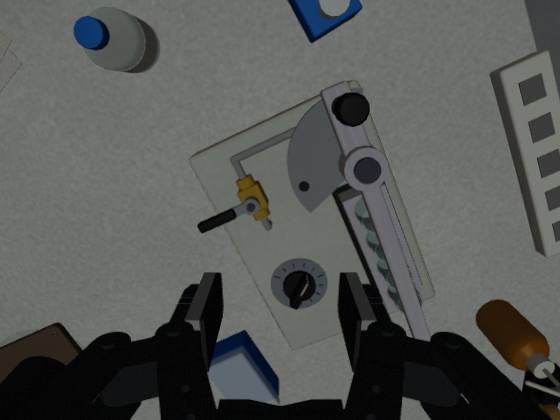

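The knob at (350,108) reads z = 0.240, so it is home, and the bar is locked over the vials. The lever at (215,218) still shows shut. Next I open the gas by pushing the lever with the fingers closed.

```bash
python3 -m handwheel '[-0.144,0.021,-0.19,0,0,-0.0706,-0.144,0.021,-0.19,0,0,-0.0706,-0.144,0.021,-0.19,0,0,-0.0706,-0.144,0.021,-0.19,0,0,-0.0706,-0.144,0.021,-0.19,0,0,0]' 0
python3 -m handwheel '[0,0,-0.2,0,0,0,0,0,-0.25,0,0,0,0,0,-0.25,0,0,0,0,0,-0.18,0,0,0,0,0,0,0,0,0]'
python3 -m handwheel '[0,0,0,0,0,0,0,0,0,0,0,0]'
```

```text
time: 41.15
eef_pos: [0.4603, 0.2107, 0.2524]
tcp_rot: [0.943, 0.333, 0.001, 0.0]
contact_force: [0.9, -0.0, 0.9]
opening: -0.001
finger_force: 0.0
time: 41.57
eef_pos: [0.4566, 0.2095, 0.115]
tcp_rot: [0.942, 0.335, -0.006, -0.0]
contact_force: [-1.6, -0.4, -0.9]
opening: -0.0
finger_force: 0.0
time: 41.73
eef_pos: [0.462, 0.2109, 0.1234]
tcp_rot: [0.942, 0.334, 0.002, 0.0]
contact_force: [0.1, 0.3, 0.5]
opening: -0.0
finger_force: 0.0
```

```bash
python3 -m handwheel '[-0.006,-0.07,-0.06,0,0,0,-0.007,-0.07,0,0,0,0,-0.013,-0.07,0,0,0,0,-0.014,-0.07,0,0,0,0,0,0,0,0,0,0]'
python3 -m handwheel '[0.01,-0.072,0,0,0,0,0.013,-0.071,0,0,0,0,0.035,-0.063,0,0,0,0,0.035,-0.062,0,0,0,0,0,0,0,0,0,0]'
python3 -m handwheel '[0.04,-0.037,0,0,0,0,0.04,-0.037,0,0,0,0,0.045,-0.024,0,0,0,0,0.045,-0.024,0,0,0,0,0,0,0,0,0,0]'
python3 -m handwheel '[0.02,0,0,0,0,0,0.02,0,0,0,0,0,0,0,0,0,0,0]'
```

```text
time: 42.15
eef_pos: [0.454, 0.1666, 0.1133]
tcp_rot: [0.943, 0.333, 0.0, 0.001]
contact_force: [0.5, -0.4, 0.1]
opening: 0.005
finger_force: 0.0
time: 42.57
eef_pos: [0.4685, 0.1262, 0.1124]
tcp_rot: [0.943, 0.334, -0.001, 0.001]
contact_force: [0.0, -0.9, 0.1]
opening: 0.002
finger_force: 0.0
time: 42.98
eef_pos: [0.4948, 0.1089, 0.1125]
tcp_rot: [0.943, 0.334, 0.0, 0.001]
contact_force: [-0.1, -0.5, -0.6]
opening: 0.002
finger_force: 0.2
time: 43.23
eef_pos: [0.4962, 0.109, 0.1121]
tcp_rot: [0.942, 0.335, -0.006, -0.001]
contact_force: [-12.0, -3.5, 7.4]
opening: 0.0
finger_force: 6.5
```

```bash
python3 -m handwheel '[0.02,0,0,0,0,0,0.02,0,0,0,0,0,0,0,0,0,0,0]'
python3 -m handwheel '[-0.12,0,0,0,0,0,-0.05,0,0.25,0,0,0,0,0,0.25,0,0,0,0,0,0.25,0,0,0,0,0,0.25,0,0,0]'
python3 -m handwheel '[0.02,-0.2,0.1,0,0,0,0.02,-0.2,0.1,0,0,0,0.02,-0.2,0.1,0,0,0,0,0,0,0,0,0]' 0.5
python3 - <<'E'
from h import *
print(ctrl.get_state()['eef_pos'])
p,d,c=grab('wrist');cv2.imwrite('pics/w11.png',p);X=cloud(d,c);Z=X[...,2]
def R(n,lo,hi,x0,x1,y0,y1):
    b=X[(Z>lo)&(Z<hi)];b=b[(b[:,0]>x0)&(b[:,0]<x1)&(b[:,1]>y0)&(b[:,1]<y1)];print(n,len(b),np.median(b[:,2]).round(4) if len(b) else '',cv2.minAreaRect((b[:,:2]*1000).astype(np.float32)) if len(b) else '')
R('lever',.103,.116,.45,.57,.08,.145);R('dial',.085,.094,.48,.56,-.02,.05);R('deck',.05,.06,.4,.71,-.15,.3);R('bar',.18,.19,.6,.7,-.1,.14)
E
```

```text
time: 43.48
eef_pos: [0.4971, 0.1089, 0.1119]
tcp_rot: [0.942, 0.335, -0.014, -0.003]
contact_force: [-28.3, -4.8, 21.3]
opening: -0.0
finger_force: 14.7
time: 43.9
eef_pos: [0.4802, 0.1097, 0.2647]
tcp_rot: [0.942, 0.334, 0.001, 0.001]
contact_force: [0.9, -0.4, -0.2]
opening: -0.001
finger_force: 0.0
time: 44.23
eef_pos: [0.4915, 0.0157, 0.3123]
tcp_rot: [0.943, 0.332, 0.004, 0.004]
contact_force: [-0.1, 0.1, 1.4]
opening: 0.503
finger_force: 0.0
[0.49145166 0.01568282 0.31232304]
lever 929 0.1109 ((516.9683227539062, 119.12692260742188), (51.39341354370117, 13.836181640625), 88.7347640991211)
dial 634 0.09 ((516.2643432617188, 15.626197814941406), (45.21056365966797, 12.97371768951416), 39.43059539794922)
deck 42493 0.0558 ((559.2520751953125, 75.0802001953125), (337.80572509765625, 205.90628051757812), 89.20697021484375)
bar 5002 0.1856 ((639.4752807617188, 0.40972137451171875), (126.45050048828125, 19.294858932495117), 87.9615478515625)
```

View pics/w11.png

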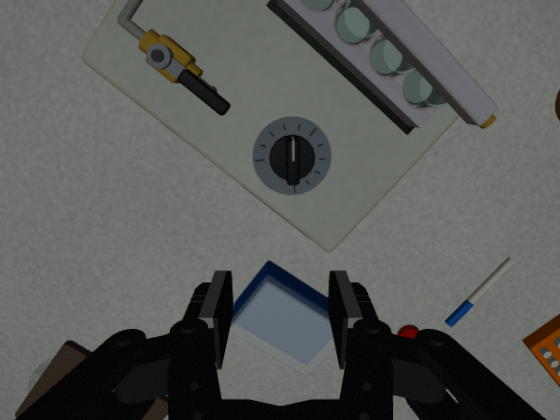

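The lever at (195,85) lies along the pipe, so the gas is fully open at its stop. The dial at (292,158) has its bar at 39.4°, lined up with the tool. The target angle is −27.8°, a turn of −67.2°.

```bash
python3 -m handwheel '[0.032,0,-0.24,0,0,0,0.032,0,-0.24,0,0,0,0.032,0,-0.24,0,0,0,0.032,0,-0.24,0,0,0,0.032,0,-0.2,0,0,0]'
python3 -m handwheel '[0,0,0,0,0,0,0,0,0,0,0,0,0,0,0,0,0,0]'
```

```text
time: 44.7
eef_pos: [0.5118, 0.0211, 0.1303]
tcp_rot: [0.942, 0.335, -0.001, -0.0]
contact_force: [-0.3, -0.7, -0.8]
opening: 0.501
finger_force: 0.0
time: 44.95
eef_pos: [0.5138, 0.0204, 0.1351]
tcp_rot: [0.942, 0.335, 0.001, 0.001]
contact_force: [0.2, 0.2, 0.8]
opening: 0.496
finger_force: 0.0
```

```bash
python3 -m handwheel '[0.013,-0.03,-0.14,0,0,0,0,0,-0.14,0,0,0,0,0,0,0,0,0,0,0,0,0,0,0]'
python3 -m handwheel '[0,0,0,0,0,0,0,0,0,0,0,0,0,0,0,0,0,0,0,0,0,0,0,0]' 0 25
```

```text
time: 45.28
eef_pos: [0.5155, 0.0156, 0.0931]
tcp_rot: [0.942, 0.334, 0.001, 0.0]
contact_force: [0.6, -0.4, 0.7]
opening: 0.5
finger_force: 0.0
time: 45.62
eef_pos: [0.5158, 0.0161, 0.094]
tcp_rot: [0.943, 0.334, 0.001, -0.0]
contact_force: [-3.1, 3.3, 6.2]
opening: 0.145
finger_force: 27.4
```

```bash
python3 -m handwheel '[0,0,0,0,0,-0.0745,0,0,0,0,0,-0.0745,0,0,0,0,0,-0.0745,0,0,0,0,0,-0.0745,0,0,0,0,0,-0.0745]'
python3 -m handwheel '[0,0,0,0,0,-0.0745,0,0,0,0,0,-0.0745,0,0,0,0,0,-0.0745,0,0,0,0,0,-0.0745,0,0,0,0,0,-0.0745]'
python3 -m handwheel '[0,0,0,0,0,0,0,0,0,0,0,0]'
python3 -c "
from plant import ctrl;import numpy as np;q=ctrl.get_state()['tcp_rot'];print(np.degrees(2*np.arctan2(q[1],q[0])))"
```

```text
time: 46.03
eef_pos: [0.5162, 0.0151, 0.094]
tcp_rot: [0.999, 0.046, 0.002, 0.001]
contact_force: [-1.6, -0.7, 3.8]
opening: 0.149
finger_force: 27.2
time: 46.45
eef_pos: [0.516, 0.014, 0.094]
tcp_rot: [0.97, -0.244, 0.002, 0.002]
contact_force: [-2.7, -4.2, 5.1]
opening: 0.145
finger_force: 27.2
time: 46.62
eef_pos: [0.516, 0.014, 0.094]
tcp_rot: [0.97, -0.242, 0.002, 0.001]
contact_force: [-2.2, -4.7, 4.9]
opening: 0.14
finger_force: 27.2
-27.954630763329153
```

Release, rise, and inspect everything.

```bash
python3 -m handwheel '[0,0,0,0,0,0,0,0,0,0,0,0,0,0,0,0,0,0,0,0,0.15,0,0,0,0,0,0.25,0,0,0]' 0.5
python3 -m handwheel '[-0.05,0,0.25,0,0,0,-0.05,0,0.25,0,0,0,-0.05,0,0.25,0,0,0.05,-0.05,0,0.25,0,0,0.05,-0.05,0,0.25,0,0,0.05]'
python3 -m handwheel '[-0.05,0,0,0,0,0.05,0,0,0,0,0,0,0,0,0,0,0,0]'
python3 - <<'E'
from h import *
print(ctrl.get_state()['eef_pos'])
p,d,c=grab('wrist');cv2.imwrite('pics/w12.png',p);X=cloud(d,c);Z=X[...,2]
def R(n,lo,hi,x0,x1,y0,y1):
    b=X[(Z>lo)&(Z<hi)];b=b[(b[:,0]>x0)&(b[:,0]<x1)&(b[:,1]>y0)&(b[:,1]<y1)];print(n,len(b),np.median(b[:,2]).round(4) if len(b) else '',cv2.minAreaRect((b[:,:2]*1000).astype(np.float32)) if len(b) else '')
R('lever',.103,.116,.45,.57,.08,.145);R('dial',.085,.094,.48,.56,-.02,.05);R('deck',.05,.06,.4,.71,-.15,.3);R('bar',.18,.19,.6,.7,-.1,.14);R('knob',.235,.26,.6,.7,.2,.27);R('vialtops',.12,.135,.61,.69,-.1,.14)
q=p[90:330,130:420];cv2.imwrite('pics/w12c.png',cv2.resize(q,None,fx=2.5,fy=2.5,interpolation=cv2.INTER_CUBIC))
E
```

```text
time: 47.03
eef_pos: [0.5114, 0.0162, 0.1475]
tcp_rot: [0.97, -0.242, -0.005, 0.0]
contact_force: [0.1, 0.3, 0.6]
opening: 0.501
finger_force: 0.0
time: 47.45
eef_pos: [0.4766, 0.0159, 0.3409]
tcp_rot: [0.992, -0.124, 0.0, -0.0]
contact_force: [1.4, -0.7, -0.2]
opening: 0.497
finger_force: 0.0
time: 47.7
eef_pos: [0.4696, 0.0158, 0.3387]
tcp_rot: [0.996, -0.088, 0.0, -0.0]
contact_force: [-0.0, -0.6, -0.9]
opening: 0.501
finger_force: 0.0
[0.46957479 0.01575502 0.33870373]
lever 691 0.1109 ((517.0822143554688, 119.17097473144531), (51.540157318115234, 13.234209060668945), 89.13140869140625)
dial 576 0.09 ((515.4762573242188, 15.10422134399414), (13.007835388183594, 46.71294403076172), 62.31528091430664)
deck 41626 0.0559 ((561.2382202148438, 74.21916961669922), (339.07086181640625, 210.8471221923828), 88.92677307128906)
bar 221 0.1846 ((637.6610107421875, 123.51301574707031), (32.90215301513672, 4.061363220214844), 84.32305908203125)
knob 0  
vialtops 545 0.1299 ((630.0427856445312, 59.58008575439453), (105.02523040771484, 17.520732879638672), 78.94258880615234)
```

View pics/w12.png

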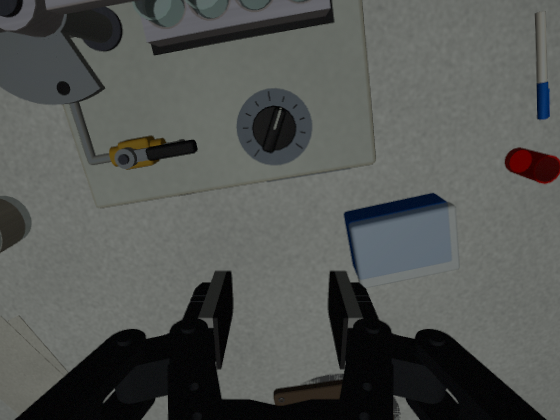

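The dial bar lies at −27.7° in world axes, which reads about 60 degrees. The lever at (155,152) is open and the robot is touching nothing. Handing in.

```bash
python3 -c "
from plant import ctrl;print(ctrl.sign_off())"
```

```text
the job is handed in; nothing more can be done
None
```

I handed the job in after about 48 s of robot time: gas shut, head parked, all four glass vials seated in the wells, head locked back over the block (within the pin's play), gas fully open at its stop and the dial at about 60 degrees; the sign-off gave no verdict.

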